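Clamp the casting moulds for pouring

TASK

Get the plaster moulds ready for casting. First lift the cover off every mould that still has one and set each cover flat, knob up, in its own pocket of the wooden holder. Then wind the vise open and stand all three moulds on its bed between the rails, pour holes up and seams parallel to the jaws, and finally crank the jaw in until they are tight against the backstop and the sprung pad is pushed about halfway in; leave the other pottery where it is.

Things in the scene. Friction and masses are not known exactly. Their poses are not given: they have to be found in the camera images.
- mould_a: White plaster mould, a loose upright block with a brown strap and a vertical seam line, on an 8 mm steel foot plate: 60 mm wide (its x, grip it across this), 54 mm thick across the seam (its y, the clamping direction), 74 mm high in all, 0.3-0.5 kg. Origin: centre of the underside, z up. Round pour hole in the top, 40 mm across, 10 mm deep. Half a turn makes no difference.
- cover_a: Loose cover; if there, on mould_a's pour hole at the start: plaster plug 34 mm across, 8 mm high; on it a disc 48 mm across, 8 mm thick; on top an upright wooden knob 22 mm across, 16 to 50 mm above the origin; 80 g. Origin: centre of the plug's underside (66 mm above its mould's underside when seated), z up through the knob. May be absent (its mould then starts uncovered).
- mould_b: White plaster mould, a loose upright block with a brown strap and a vertical seam line, on an 8 mm steel foot plate: 60 mm wide (its x, grip it across this), 60 mm thick across the seam (its y, the clamping direction), 74 mm high in all, 0.3-0.5 kg. Origin: centre of the underside, z up. Round pour hole in the top, 40 mm across, 10 mm deep. Half a turn makes no difference.
- cover_b: Loose cover; if there, on mould_b's pour hole at the start: plaster plug 34 mm across, 8 mm high; on it a disc 48 mm across, 8 mm thick; on top an upright wooden knob 22 mm across, 16 to 50 mm above the origin; 80 g. Origin: centre of the plug's underside (66 mm above its mould's underside when seated), z up through the knob. May be absent (its mould then starts uncovered).
- mould_c: White plaster mould, a loose upright block with a brown strap and a vertical seam line, on an 8 mm steel foot plate: 60 mm wide (its x, grip it across this), 66 mm thick across the seam (its y, the clamping direction), 74 mm high in all, 0.3-0.5 kg. Origin: centre of the underside, z up. Round pour hole in the top, 40 mm across, 10 mm deep. Half a turn makes no difference.
- cover_c: Loose cover; if there, on mould_c's pour hole at the start: plaster plug 34 mm across, 8 mm high; on it a disc 48 mm across, 8 mm thick; on top an upright wooden knob 22 mm across, 16 to 50 mm above the origin; 80 g. Origin: centre of the plug's underside (66 mm above its mould's underside when seated), z up through the knob. May be absent (its mould then starts uncovered).
- holder: Fixed wooden cover holder, 74 mm (its x) by 212 mm (its y), 22 mm high, with three open square pockets 64 mm across, centred at x = 0, y = -69, 0 and +69 mm. Walls 5 mm thick, pocket floor 5 mm above the table. Origin: centre of the underside. One cover fits flat in each pocket; any cover in any pocket.
- vise: Fixed mould vise. Origin: on its underside; y along the bed from backstop to crank, z up. Bed top 30 mm up; moulds stand on it between two rails 10 mm high, 8 mm thick (inner faces x = -35 and +35 mm), from the backstop's face at y = -130 mm to the moving jaw. Jaws reach 100 mm up and are up to 70 mm wide; gear head at y = 170 to 260 mm, 100 mm high, with the crank on top.
- backstop: The vise's fixed steel jaw, 70 mm wide, 22 mm thick, 70 mm high, at the end of the bed away from the crank. Origin: centre of its underside, on the bed.
- stop_face (a point): Centre of the backstop's clamping face, on the vise's centre line, 35 mm above the bed.
- pad_face (a point): Centre of the moving jaw's clamping face (front of the sprung pad), on the vise's centre line, 35 mm above the bed. The gap between the jaws is its distance from stop_face along the vise's y; it can be wound from about 52 to 225 mm and at the start (75 to 109 mm) is too small for the moulds.
- crank (a joint): Crank angle (rad), growing clockwise seen from above, -20.8 (jaw fully open) to 6.2. Vertical axis at x = 0, y = 215 mm of the vise. Clockwise closes the jaw, 6.37 mm per rad (40 mm per turn); counter-clockwise opens it. Gap 92 mm at 0. About 0.22 N m of friction (4 N at the grip): it stays where it is left, also when clamped.
- knob (a point): Point on the axis of the crank's upright black grip (26 mm across, 50 mm high, spins freely), 30 mm above its foot and 20 mm below its top; 60 mm from the crank's axis, 154 mm above the table. The crank arm lies just under the grip's foot. Pinched from above, the grip can be led round in circles without turning the hand.
- pad (a joint): How far the sprung steel pad of the moving jaw is pushed back towards its carriage (m): 0 free, 0.008 halfway, 0.016 fully home; spring 3 N per mm. Moulds being slid along the bed press it in by up to 6 mm; once they are tight against the backstop it goes in 6.4 mm per rad of crank.
- teapot: Unfired grey clay teapot, 96 mm body, 125 mm high with spout and handle; bystander. Origin: centre of its underside.
- orange_mug: Orange plastic mug, 80 mm across, 85 mm high; bystander. Origin: centre of its underside.
- spare_block: Plain plaster block 60 x 100 x 50 mm lying flat, without hole or strap; bystander. Origin: centre of its underside.
- rolling_pin: Wooden rolling pin, 200 mm long, 36 mm thick; bystander. Origin: centre of its underside as it lies.
- slip_bowl: White ceramic bowl, 110 mm across, 50 mm high; bystander. Origin: centre of its underside.

How it is judged:
On the way, in this order (a step that is already met when the one before it is completed fails the run):
1. every cover is flat in a pocket of the holder, released (x of cover_a in the frame of holder between -0.03 and 0.03 m and y of cover_a in the frame of holder between -0.1 and 0.1 m and z of cover_a in the frame of holder between 0.001 and 0.01 m and angle between each of cover_a, cover_b, cover_c's own z axis and vertical below 0.15 rad and contact force between the fingers and cover_a below 0.3 N and x of cover_b in the frame of holder between -0.03 and 0.03 m and y of cover_b in the frame of holder between -0.1 and 0.1 m and z of cover_b in the frame of holder between 0.001 and 0.01 m and contact force between the fingers and cover_b below 0.3 N and x of cover_c in the frame of holder between -0.03 and 0.03 m and y of cover_c in the frame of holder between -0.1 and 0.1 m and z of cover_c in the frame of holder between 0.001 and 0.01 m and contact force between the fingers and cover_c below 0.3 N), for 0.2 s.
2. every mould stands upright on the vise bed between the rails and jaws, seams parallel to the jaws, released (x of mould_a in the frame of vise between -0.009 and 0.009 m and y of mould_a in the frame of vise between -0.13 and 0.13 m and z of mould_a in the frame of vise between 0.026 and 0.036 m and angle between each of mould_a, mould_b, mould_c's own z axis and vertical below 0.1 rad and angle between the y axis of each of mould_a, mould_b, mould_c and the y axis of vise, either way round below 0.2 rad and contact force between the fingers and mould_a below 0.3 N and x of mould_b in the frame of vise between -0.009 and 0.009 m and y of mould_b in the frame of vise between -0.13 and 0.13 m and z of mould_b in the frame of vise between 0.026 and 0.036 m and contact force between the fingers and mould_b below 0.3 N and x of mould_c in the frame of vise between -0.009 and 0.009 m and y of mould_c in the frame of vise between -0.13 and 0.13 m and z of mould_c in the frame of vise between 0.026 and 0.036 m and contact force between the fingers and mould_c below 0.3 N), for 0.2 s.
3. the moulds are tight against the backstop and the sprung pad is pushed in 3 to 13.5 mm (value of joint pad between 0.003 and 0.0135 m and contact force between backstop and anything else above 3 N), for 0.2 s.
At the end, for the whole second after the job is handed in: Covers flat (0.15 rad) in holder pockets; moulds upright (0.1 rad) on the vise bed between the rails, seams parallel to the jaws (0.2 rad); pad pushed in 3 to 13.5 mm, over 3 N on the backstop; all released and at rest (all of step 1 and all of step 2 and all of step 3 and linear speed of each of cover_a, cover_b, cover_c, mould_a, mould_b, mould_c below 0.02 m/s); the robot touches nothing.
It fails at once if a bystander (teapot, mug, spare block, rolling pin, bowl) is moved more than 40 mm (distance of any of teapot, orange_mug, spare_block, rolling_pin, slip_bowl from where it was at the start of the episode above 0.04 m).
Of cover_a, cover_b, cover_c only 1 to 3 are there at a start; the rules pass over those that are not, and their reading is None.
At some moment in a run one of mould_a, mould_b, mould_c may be knocked a few centimetres aside while the robot is not near it.
Once in a run the grip may slacken for a moment while it holds something.
It also fails if it takes over 210 s, if anything falls off the work surface, if the arm or the gripper's body presses on something with over 40 N, if the wrist force passes 120 N, or if a joint passes its speed limit or range.

ROBOT

A 6-joint arm with a two-finger parallel gripper is mounted at the origin on the work surface. World frame = base frame: x ahead of the robot, y to its left, z up, the work surface at z = 0. Lengths are in m, angles in rad, forces in N, time in s.
With the tool pointing down it reaches from about 0.425 to 0.95 m from the base axis. Payload 3.5 kg.
Tool frame: the origin (TCP) lies on the centre line of the jaws, within the pads' length; the fingertips stand 19 mm ahead of it and the grasp point (between the pads) is the TCP; z points along the fingers, y is the line along which they close (so a half turn about z gives the same grasp; the last joint's range is limited). The gripper opens to 85 mm and grips with 20 to 120 N. Pads are 22 mm wide; open, the fingers measure 114 mm over their backs; the gripper's body (76 mm by 85 mm) begins 54 mm behind the grasp point. The pads swing forward as they close: fully open they stand 13 mm farther back than shut.
Start: joints at [-1.426, 0.286, 1.577, -0, 1.279, -0.15], TCP at [0.196, -0.646, 0.25] pointing down, gripper open.
Joint ranges: [-2.77, 2.77], [-0.9, 2.22], [0.21, 2.48], [-1.53, 4.67], [0.24, 2.81], [-2.84, 2.84]. Speed limits (rad/s): [2.79, 2.79, 3.14, 3.14, 3.14, 3.14].

INTERFACE

Orientations are given as a unit quaternion [x, y, z, w].
In Python, from plant import ctrl, imaging gives the robot as it stands. The module is installed in compiled form; this text tells all that it offers.
- The arm moves only by the shell command python3 -m handwheel 'ROWS' [OPENING] [FORCE]. ROWS is JSON, one flat list of numbers, 6 for each row, row after row: the shift along the world's x, y, z in units of 150 mm (1.0 is 150 mm), then the turn, a rotation vector about the world's x, y, z in units of 90 degrees (1.0 is 90 degrees). In form: [tx, ty, tz, rx, ry, rz, tx, ty, tz, rx, ry, rz, ...]. A call has 1 to 5 rows; each row shifts and turns the commanded pose from where the row before left it; what a row does not reach is not made up. A row lasts 1/12 s, in which the tool goes at most 41.7 mm and 7.16 degrees, less where a joint would pass 70% of its speed; a pose out of reach is approached as far as the arm can. A call with a number of a shift or a turn outside -1 to 1 is refused whole. A call with a gripper value outside its range is refused whole. OPENING is the opening, from 0 (shut) to 1 (fully open), set as the call begins (- or left out, the last holds). The fingers move at their own pace and stop on an object; FORCE is the grip in N (left out, the last holds). Time passes only in rows, so rows that do not move let the fingers close. It gives the time, the measured TCP pose, the force, the opening and the grip force at its end, in the units of the state.
- ctrl.get_state(): the state, without advancing time (a new reading comes with each control period).
- imaging.read_camera(name): name is "scene" or "top"; returns (picture, depth): 400x640x3 uint8, blue, green, red; 400x640 float32, m along the optical axis (not along the pixel's ray), 0 where there is no reading.
- imaging.get_calibration(name): a dict with "fovy" (degrees; the focal length in pixels is half the picture's height over the tangent of half this angle, whatever the lens; pixels are square), "cx", "cy" (the principal point, pixels), "R" (3x3) and "t" (3): a world point X has camera coordinates R X + t. Camera axes: x right, y down, z forward; pixel columns grow to the right and rows downward; lengths in m; the calibration is good to about 2 mm. A picture is of the moment at which its call begins. get_calibration takes no time and is no camera call.
- ctrl.sign_off(): hands the job in; it is judged then, once.
The state is a dict: "time": time; "qpos": joint angles; "dq": joint speeds; "joint_efforts": joint torques, N m; "eef_pos": TCP position; "tcp_rot": TCP orientation; "contact_force": force on the tool from outside, world axes, zero at the start; "wrist_torque": the same for the moment, N m; "opening": opening from 0.0 (shut) to 1.0 (fully open); "finger_force": force on a finger pad.
Only numpy, scipy, OpenCV 4.12 (cv2) and the standard library are available. Lean on these libraries where they do the work, as an engineer would, in place of code of your own. Each camera call takes 0.05 s, during which the arm holds its last target. There are 200 camera calls.

## Working session

There is one attempt and no reset: what is moved stays moved. The work goes in short steps, Python scripts to look and compute and a shell command to move; the robot and the scene stay as the last step left them, time stands still between calls to the robot, and variables do not carry over. Pictures are saved under pics/ and viewed, at most 14 in all, crops included, and the job is handed in when it is done.

```bash
mkdir -p pics; cat > h.py <<'E'
from plant import ctrl, imaging
import numpy as np, cv2
def cal(n):
    c=imaging.get_calibration(n); f=200/np.tan(np.radians(c['fovy'])/2)
    return f,c['cx'],c['cy'],np.array(c['R']),np.array(c['t'])
def cloud(n,d):
    f,cx,cy,R,t=cal(n); v,u=np.mgrid[:400,:640]
    P=np.stack([(u-cx)/f*d,(v-cy)/f*d,d],-1)
    return (P-t)@R
def ray(n,u,v,z):
    f,cx,cy,R,t=cal(n); d=R.T@np.array([(u-cx)/f,(v-cy)/f,1]); o=-R.T@t
    return o+d*(z-o[2])/d[2]
def proj(n,X):
    f,cx,cy,R,t=cal(n); c=R@np.array(X)+t
    return f*c[0]/c[2]+cx,f*c[1]/c[2]+cy
E
python3 - <<'E'
from h import *
for n in('scene','top'):
    im,d=imaging.read_camera(n); cv2.imwrite(f'pics/{n}0.png',im); np.save(f'{n}0.npy',d)
    f,cx,cy,R,t=cal(n); print(n,f,cx,cy,'cam at',-R.T@t,'fwd',R[2],'right',R[0],(d>0).mean())
s=ctrl.get_state(); print(s)
E
```

```text
scene 505.4466802587149 314.5007291377365 201.24367858381117 cam at [1.29845747 0.49238869 0.97962078] fwd [-0.58709827 -0.41675225 -0.69399797] right [-0.57106914  0.82084323 -0.00981927] 0.99599609375
top 499.9659616752357 321.66116921359935 199.16663680438285 cam at [ 0.3445063  -0.00344102  1.31491888] fwd [ 0.19553049  0.00214915 -0.98069527] right [ 0.02307737 -0.99973078  0.00241029] 0.99619921875
{'time': 0.1, 'qpos': array([-1.42600037e+00,  2.87109597e-01,  1.57803538e+00, -2.29336554e-05,
        1.27859848e+00, -1.49993742e-01]), 'dq': array([ 0.00027856, -0.00152391, -0.00221418, -0.00225143, -0.00071329,
        0.00213869]), 'joint_efforts': array([ 1.01093086e-03, -4.07298625e+01, -2.93699920e+01, -1.88311883e-04,
        3.45916080e-03,  1.15801896e-05]), 'eef_pos': array([ 0.19605999, -0.64531854,  0.24906118]), 'tcp_rot': array([ 9.89155972e-01,  1.46864924e-01, -8.18233577e-06, -1.07542706e-03]), 'contact_force': array([ 0.64008989, -0.18226627, -0.01103663]), 'wrist_torque': array([ 0.01703204, -0.00715785, -0.03113115]), 'finger_force': 0.0, 'opening': 0.9980293826885939}
```

View pics/top0.png

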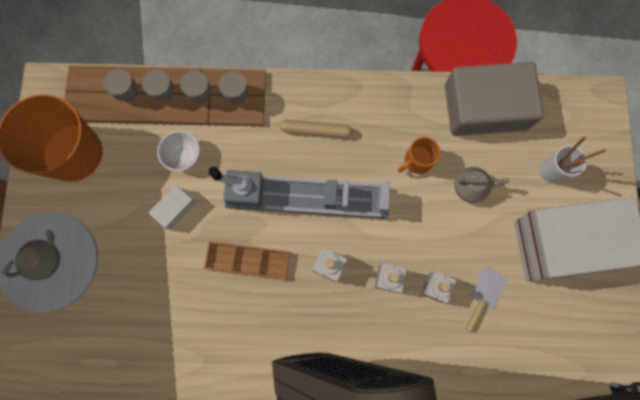

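View pics/scene0.png

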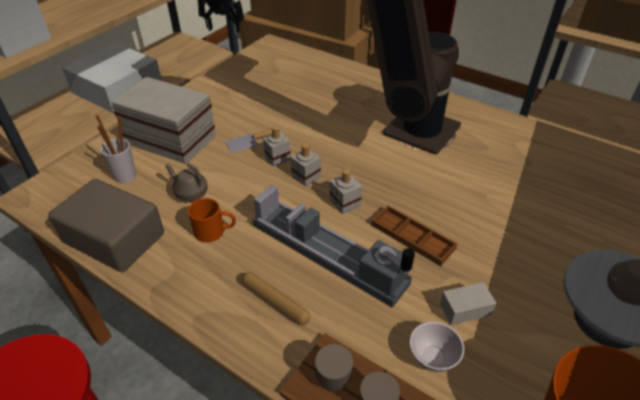

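The top view shows three covered moulds at about (330,265), (391,278) and (440,287). The holder is at (248,261). The vise runs from its backstop at (383,198) to its gear head at (242,188), with the black grip at (216,174). Next I measure heights and outlines from both clouds.

```bash
cat >> h.py <<'E'
def look(tag):
    o={}
    for n in('top','scene'):
        im,d=imaging.read_camera(n); cv2.imwrite(f'pics/{n}{tag}.png',im); o[n]=(im,d,cloud(n,d))
    return o
def rect(P):
    (c,s,a)=cv2.minAreaRect((P[:,:2]*1000).astype(np.float32)); return np.round(c,1),np.round(s,1),round(a,1)
E
python3 - <<'E'
from h import *
o=look('1')
C=o['top'][2]; S=o['scene'][2]
print('table z', np.median(C[330:350,180:230,2]), np.median(S[100:120,250:300,2]))
for (u,v) in [(330,265),(391,278),(440,287)]:
    P=C[v-24:v+24,u-24:u+24].reshape(-1,3)
    m=(P[:,2]>.060)&(P[:,2]<.09); k=P[:,2]>.098
    xy=np.median(P[m],0); print('mould rect',rect(P[m]),'z',xy[2],'knob',np.median(P[k],0)*1000,k.sum())
    for nm,Q in(('top',C),('scene',S)):
        q=Q.reshape(-1,3); k=(np.hypot(*(q[:,:2]-xy[:2]).T)<.045)&(q[:,2]>.1)&(q[:,2]<.13); print('  ',nm,'knob',q[k].mean(0)*1000,np.percentile(q[k][:,2],90),k.sum(), 'zhist',np.histogram(q[(np.hypot(*(q[:,:2]-xy[:2]).T)<.03)][:,2],bins=np.arange(.05,.13,.005))[0])
# holder
for nm,Q in(('top',C),('scene',S)):
    q=Q.reshape(-1,3); a=ray('top',248,261,.02)
    m=(np.hypot(*(q[:,:2]-a[:2]).T)<.13)&(q[:,2]>.013)&(q[:,2]<.04)
    print(nm,'holder',rect(q[m]),np.percentile(q[m][:,2],[50,90]))
    b=ray('top',310,195,.05)
    m=(np.hypot(*(q[:,:2]-b[:2]).T)<.28)&(q[:,2]>.02)&(q[:,2]<.035)&(abs(q[:,0]-b[0])<.08)
    print(nm,'vise bed/rail',rect(q[m]))
    for lo,hi in((.036,.045),(.085,.115),(.12,.2)):
        m=(np.hypot(*(q[:,:2]-b[:2]).T)<.28)&(q[:,2]>lo)&(q[:,2]<hi)&(abs(q[:,0]-b[0])<.08); print('   ',lo,rect(q[m]),np.median(q[m],0)*1000,m.sum())
E
```

```text
table z 0.00010013663254615122 0.0012571996946067873
mould rect (array([428.3, -22.6]), array([66.2, 60.7]), 66.1) z 0.07618236020123152 knob [426.73145641 -21.81253533 116.0059565 ] 76
   top knob [428.26790883 -22.51646184 115.52047974] 0.11913067868257118 67 zhist [  1   0   1   6  99 107 151  30   3   0   2   1  19  41   4]
   scene knob [433.13519994 -20.61596363 112.73532596] 0.11805252952310095 70 zhist [ 0  1  0  0 31 55 98 32  9 15 10  8 20 32  0]
mould rect (array([ 399.4, -176.1]), array([60.7, 60.9]), 78.5) z 0.07668091486698952 knob [ 397.16687083 -174.35890807  115.78416004] 79
   top knob [ 398.33060618 -175.31115756  115.29001423] 0.11871086942594511 69 zhist [  2   3   3   6  90 104 166  24   1   5   0   3  24  42   0]
   scene knob [ 403.65500789 -172.5727355   111.88347831] 0.1177018184070348 63 zhist [12  6 11 12 34 53 84 26  9  9 10 13 19 20  1]
mould rect (array([ 379.7, -296.6]), array([55.6, 60.6]), 68.2) z 0.0765528288649093 knob [ 378.58748218 -293.42547159  115.73050304] 89
   top knob [ 378.93367563 -295.48019848  114.7147073 ] 0.11909996912304999 78 zhist
[... 458 characters left out ...]
722
    0.085 (array([608.1,  38.3]), array([412.1,  80.8]), 87.3) [604.29357175 162.59295123  98.98843907] 1660
    0.12 (array([623.1, 227.3]), array([85.9, 27.1]), 74.5) [623.74324377 239.99087873 126.60105957] 339
scene holder (array([438.6, 190.2]), array([214.9,  82.2]), 84.1) [0.02095856 0.02482907]
scene vise bed/rail (array([616.1,  21.1]), array([119.1, 473.3]), 2.7)
    0.036 (array([610. ,  23.5]), array([124.5, 463.1]), 3.7) [642.22420116  22.02651663  40.46934916] 942
    0.085 (array([608.4,  39. ]), array([413.7,  82.6]), 86.7) [627.0176176  163.55102446  99.37683903] 1627
    0.12 (array([625.3, 228.3]), array([87.7, 27.2]), 73.9) [634.33092736 250.06568245 134.37364767] 475
```

```bash
python3 - <<'E'
from h import *
a=cv2.imread('pics/top1.png')[240:310,300:470]; b=cv2.imread('pics/scene1.png')[125:215,250:375]
a=cv2.resize(a,None,fx=4.7,fy=4.7,interpolation=cv2.INTER_CUBIC)[:300,:800]; b=cv2.resize(b,None,fx=3.3,fy=3.3,interpolation=cv2.INTER_CUBIC)[:299]
o=np.zeros((600,800,3),np.uint8); o[:a.shape[0],:a.shape[1]]=a; o[300:300+b.shape[0],:b.shape[1]]=b
cv2.imwrite('pics/crop1.png',o)
l=look('2')
for nm in l:
    im,d,C=l[nm]; q=C.reshape(-1,3); c=im.reshape(-1,3)
    m=(np.hypot(*(q[:,:2]-[.616,.2]).T)<.1)&(q[:,2]>.15)&(q[:,2]<.19); print(nm,'grip top',np.median(q[m],0)*1000,m.sum(),np.percentile(q[m][:,2],90))
    m=(np.hypot(*(q[:,:2]-[.616,.2]).T)<.1)&(c.max(1)<40)&(q[:,2]>.12); print('  dark',q[m].mean(0)*1000,m.sum())
    u=np.array([.052,.9986]); r=q[:,:2]-[.6052,-.0154]; y=r@u*1000; x=r@[.9986,-.052]*1000
    z=q[:,2]*1000; m=(abs(x)<30)&(z>40)&(z<120)&(y>-180)&(y<280)
    h=[(int(k),int(np.median(z[m&(abs(y-k)<3)])) ) for k in range(-165,270,6) if (m&(abs(y-k)<3)).any()]; print(h)
    for lo,hi,n in((-152,-131,'stop'),(172,258,'head')):
        m=(z>90)&(z<108)&(y>lo)&(y<hi)&(abs(x)<60); print(n,'x range',np.percentile(x[m],[3,97]))
E
```

```text
top grip top [630.76938199 254.28809228 172.3451581 ] 120 0.17620069949510264
  dark [629.72560276 252.05555136 168.78908798] 84
[(-153, 98), (-147, 100), (-141, 100), (-135, 99), (-129, 81), (-51, 95), (-45, 95), (-39, 93), (-33, 75), (-27, 75), (-21, 95), (-15, 97), (-9, 97), (-3, 97), (3, 96), (9, 95), (171, 86), (177, 100), (183, 100), (189, 100), (195, 102), (201, 108), (207, 105), (213, 106), (219, 107), (225, 107), (231, 102), (237, 101), (243, 101), (249, 100), (255, 100), (261, 96), (267, 119)]
stop x range [-31.45990479  35.04319782]
head x range [-39.98430023  36.2919742 ]
scene grip top [640.42457903 259.26061698 172.03093212] 181 0.17628045080469185
  dark [640.80036854 258.59373915 159.38565039] 232
[(-153, 99), (-147, 101), (-141, 101), (-135, 100), (-129, 70), (-123, 40), (-51, 93), (-45, 96), (-39, 85), (-33, 77), (-27, 76), (-21, 97), (-15, 98), (-9, 98), (-3, 98), (3, 97), (9, 72), (171, 100), (177, 101), (183, 101), (189, 101), (195, 104), (201, 107), (207, 107), (213, 107), (219, 108), (225, 107), (231, 104), (237, 101), (243, 102), (249, 101), (255, 100), (261, 65), (267, 117)]
stop x range [-28.15441922  39.03293801]
head x range [-35.27492649  40.29802658]
```

View pics/crop1.png

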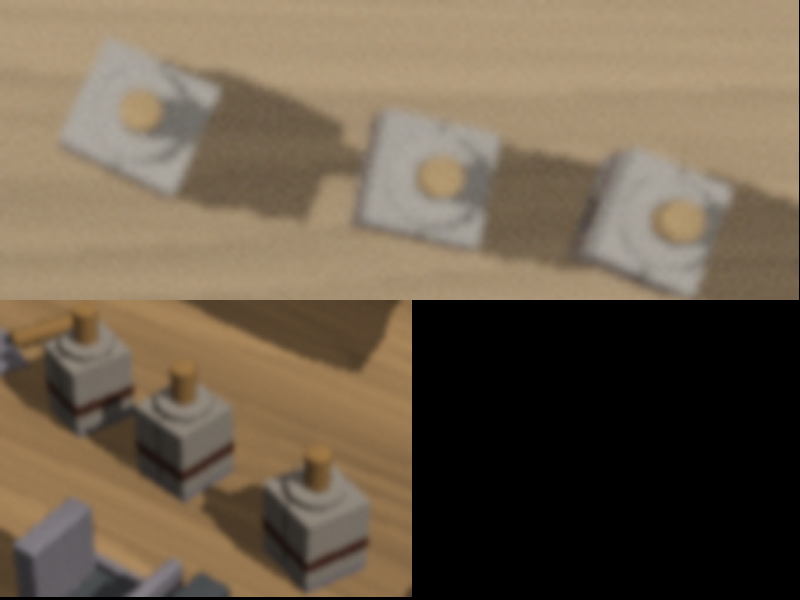

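The crop shows a seam tick on each mould's top edge that faces away from the robot. It also shows seams on the +x faces in the scene view. So all three have their x axis (the grip axis) roughly along world x: C at -24°, B at -11.5°, A at -22°. The measured heights match the text: tops 74–82 mm, knobs 116 mm, jaws 100 mm, grip 174 mm. I'm starting with cover A.

```bash
python3 -m handwheel '[0.122,0.2335,0,0,0,0.0567,0.122,0.2335,0,0,0,0.0567,0.122,0.2335,0,0,0,0.0567,0.122,0.2335,0,0,0,0.0567,0.122,0.2335,0,0,0,0.0567]' 0.6 30
python3 -m handwheel '[0.122,0.2335,0,0,0,0.0567,0.122,0.2335,0,0,0,0.0567,0.122,0.2335,0,0,0,0.0567,0.122,0.2335,0,0,0,0.0567,0.122,0.2335,0,0,0,0.0567]'
python3 -m handwheel '[0,0,0,0,0,0,0,0,0,0,0,0]'
```

```text
time: 0.72
eef_pos: [0.2881, -0.4691, 0.2502]
tcp_rot: [0.932, 0.363, 0.0, -0.0]
contact_force: [0.0, -0.3, 0.4]
opening: 0.6
finger_force: 0.0
time: 1.13
eef_pos: [0.3796, -0.2938, 0.2505]
tcp_rot: [0.828, 0.56, 0.0, 0.0]
contact_force: [1.8, -0.7, -0.0]
opening: 0.597
finger_force: 0.0
time: 1.3
eef_pos: [0.3799, -0.2941, 0.2505]
tcp_rot: [0.828, 0.56, -0.0, 0.0]
contact_force: [0.4, -0.2, -0.0]
opening: 0.599
finger_force: 0.0
```

```bash
python3 -m handwheel '[0,-0.008,-0.239,0,0,0,0,0,-0.239,0,0,0,0,0,-0.239,0,0,0,0,0,-0.239,0,0,0]'
python3 -m handwheel '[0,0,0,0,0,0,0,0,0,0,0,0,0,0,0,0,0,0,0,0,0,0,0,0,0,0,0,0,0,0]' 0 30
python3 -m handwheel '[0,0,0.1,0,0,0,0,0,0.2,0,0,0,0,0,0.2,0,0,0,0,0,0.2,0,0,0]'
```

```text
time: 1.63
eef_pos: [0.3786, -0.2985, 0.1059]
tcp_rot: [0.83, 0.558, -0.0, 0.001]
contact_force: [1.2, -0.8, -0.1]
opening: 0.6
finger_force: 0.0
time: 2.05
eef_pos: [0.3798, -0.2981, 0.1091]
tcp_rot: [0.83, 0.558, 0.0, 0.002]
contact_force: [0.5, -0.7, -0.3]
opening: 0.249
finger_force: 29.7
time: 2.38
eef_pos: [0.3791, -0.2967, 0.2143]
tcp_rot: [0.829, 0.559, 0.0, 0.001]
contact_force: [1.7, 0.0, -1.1]
opening: 0.246
finger_force: 29.8
```

```bash
python3 -m handwheel '[0.084,0.2475,0,0,0,0,0.084,0.2475,0,0,0,0,0.084,0.2475,0,0,0,0,0.084,0.2475,0,0,0,0]' - 50
python3 -m handwheel '[0.084,0.2475,0,0,0,0,0.084,0.2475,0,0,0,0,0.084,0.2475,0,0,0,0,0.084,0.2475,0,0,0,0]'
python3 -m handwheel '[-0.0333,0.2467,0,0,0,0,-0.0333,0.2467,0,0,0,0,-0.0333,0.2467,0,0,0,0,-0.0333,0.2467,0,0,0,0]'
python3 -m handwheel '[-0.0333,0.2467,0,0,0,0,-0.0333,0.2467,0,0,0,0,-0.0333,0.2467,0,0,0,0,0,0,0,0,0,0,0,0,0,0,0,0]'
```

```text
time: 2.72
eef_pos: [0.43, -0.1471, 0.2139]
tcp_rot: [0.83, 0.558, 0.001, 0.002]
contact_force: [1.2, 0.8, -0.5]
opening: 0.242
finger_force: 49.2
time: 3.05
eef_pos: [0.4805, 0.0021, 0.2137]
tcp_rot: [0.829, 0.559, 0.001, 0.001]
contact_force: [0.5, -0.8, -1.3]
opening: 0.239
finger_force: 49.2
time: 3.38
eef_pos: [0.4597, 0.1501, 0.2136]
tcp_rot: [0.829, 0.559, 0.001, 0.001]
contact_force: [1.1, -0.3, -0.8]
opening: 0.237
finger_force: 49.2
time: 3.8
eef_pos: [0.4446, 0.261, 0.2133]
tcp_rot: [0.828, 0.56, 0.001, 0.0]
contact_force: [0.2, -1.5, -0.8]
opening: 0.238
finger_force: 49.6
```

```bash
python3 -m handwheel '[0,-0.013,-0.25,0,0,0,0,0,-0.25,0,0,0,0,0,-0.25,0,0,0,0,0,-0.25,0,0,0,0,0,-0.08,0,0,0]'
python3 -m handwheel '[0,0,-0.015,0,0,0]'
python3 -m handwheel '[0,0,0,0,0,0,0,0,0,0,0,0,0,0,0,0,0,0,0,0,0,0,0,0]' 0.6
python3 -m handwheel '[0,0,0.25,0,0,0,0,0,0.25,0,0,0,0,0,0.25,0,0,0,0,0,0.25,0,0,0]'
python3 - <<'E'
from h import *
im,d=imaging.read_camera('scene'); cv2.imwrite('pics/s3.png',im[140:290,250:530].repeat(2,0).repeat(2,1))
q=cloud('scene',d).reshape(-1,3); m=(np.hypot(*(q[:,:2]-[.445,.259]).T)<.03)&(q[:,2]>.035)&(q[:,2]<.08); print(q[m].mean(0),np.percentile(q[m][:,2],95),m.sum())
E
```

```text
time: 4.22
eef_pos: [0.4416, 0.2546, 0.0458]
tcp_rot: [0.83, 0.558, -0.005, -0.001]
contact_force: [-18.3, -7.7, 58.4]
opening: 0.242
finger_force: 57.7
time: 4.3
eef_pos: [0.4442, 0.2556, 0.0466]
tcp_rot: [0.83, 0.558, -0.002, -0.0]
contact_force: [0.6, -0.3, -0.8]
opening: 0.24
finger_force: 51.4
time: 4.63
eef_pos: [0.4461, 0.2573, 0.0491]
tcp_rot: [0.83, 0.558, 0.001, 0.0]
contact_force: [0.1, -0.1, 0.3]
opening: 0.599
finger_force: 0.0
time: 4.97
eef_pos: [0.4448, 0.2572, 0.2]
tcp_rot: [0.829, 0.559, 0.0, 0.0]
contact_force: [0.4, 0.3, -0.3]
opening: 0.601
finger_force: 0.0
[0.44913109 0.25972488 0.05056472] 0.059439411591913606 92
```

View pics/s3.png

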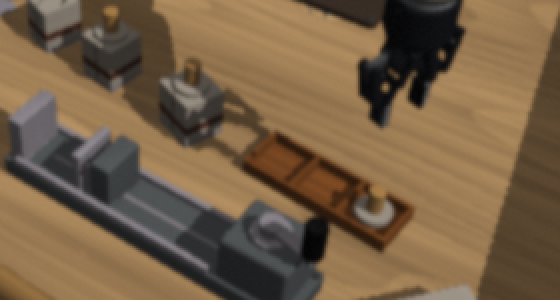

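The scene picture shows cover A flat in the pocket, with its knob at about (378,200). The fast stop overshot by about 3 mm, so I'll end descents slower. Next is cover B.

```bash
cat > knobs.py <<'E'
from h import *
im,d=imaging.read_camera('top'); q=cloud('top',d).reshape(-1,3)
im2,d2=imaging.read_camera('scene'); q2=cloud('scene',d2).reshape(-1,3)
for nm,x,y in(('C',.428,-.022),('B',.399,-.176),('A',.38,-.296)):
    for w,Q in(('top',q),('scene',q2)):
        n=(abs(Q[:,0]-x)<.065)&(abs(Q[:,1]-y)<.06)
        k=n&(Q[:,2]>.1)&(Q[:,2]<.13); m=n&(Q[:,2]>.06)&(Q[:,2]<.09)
        print(nm,w,'knob',np.round(Q[k].mean(0)*1000,1) if k.sum() else None,k.sum(),'mould',rect(Q[m]) if m.sum()>9 else None)
E
python3 knobs.py
python3 -m handwheel '[0.0333,-0.245,0,0,0,0,0.0333,-0.245,0,0,0,0,0.0333,-0.245,0,0,0,0,0.0333,-0.245,0,0,0,0]'
python3 -m handwheel '[0.0333,-0.245,0,0,0,0,0.0333,-0.245,0,0,0,0,0.0333,-0.245,0,0,0,0]'
python3 -m handwheel '[-0.109,-0.2333,0,0,0,0,-0.109,-0.2333,0,0,0,0,-0.109,-0.2333,0,0,0,0,-0.109,-0.2333,0,0,0,0,-0.109,-0.2333,0,0,0,0]'
python3 -m handwheel '[0,0,0,0,0,0]'
```

```text
C top knob [428.4 -22.5 115.9] 66 mould (array([428.5, -22.8]), array([66. , 60.4]), 66.0)
C scene knob [433.3 -20.6 112.2] 74 mould (array([429.7, -23.8]), array([74.4, 63.3]), 67.0)
B top knob [ 398.3 -175.1  115.1] 71 mould (array([ 399.4, -176.4]), array([60.9, 60.6]), 78.5)
B scene knob [ 403.4 -172.5  112.8] 59 mould (array([ 400.1, -175.4]), array([64.6, 64.2]), 79.7)
A top knob None 0 mould (array([ 379.7, -296.7]), array([54.9, 60.4]), 68.5)
A scene knob None 0 mould (array([ 381. , -295.2]), array([61.4, 65.5]), 66.2)
time: 5.45
eef_pos: [0.4639, 0.109, 0.1964]
tcp_rot: [0.829, 0.559, -0.001, -0.001]
contact_force: [-0.3, -0.5, -0.3]
opening: 0.6
finger_force: 0.0
time: 5.7
eef_pos: [0.4789, -0.0015, 0.1964]
tcp_rot: [0.829, 0.559, -0.001, -0.001]
contact_force: [0.8, 0.3, 0.0]
opening: 0.599
finger_force: 0.0
time: 6.12
eef_pos: [0.3964, -0.1758, 0.1964]
tcp_rot: [0.829, 0.559, -0.0, -0.001]
contact_force: [1.3, -1.1, 0.4]
opening: 0.601
finger_force: 0.0
time: 6.2
eef_pos: [0.3954, -0.1795, 0.1967]
tcp_rot: [0.831, 0.556, -0.001, -0.0]
contact_force: [0.0, 1.1, -0.0]
opening: 0.599
finger_force: 0.0
```

```bash
python3 -m handwheel '[0.012,0.01,-0.2,0,0,0,0,0,-0.2,0,0,0,0,0,-0.13,0,0,0,0,0,-0.06,0,0,0]'
python3 -m handwheel '[0,0,0,0,0,0,0,0,0,0,0,0,0,0,0,0,0,0,0,0,0,0,0,0,0,0,0,0,0,0]' 0 50
python3 -m handwheel '[0,0,0.1,0,0,0,0,0,0.2,0,0,0,0,0,0.2,0,0,0,0,0,0.2,0,0,0]'
```

```text
time: 6.53
eef_pos: [0.3975, -0.1714, 0.105]
tcp_rot: [0.829, 0.559, -0.001, -0.004]
contact_force: [-0.2, 0.5, 0.2]
opening: 0.599
finger_force: 0.0
time: 6.95
eef_pos: [0.4007, -0.1738, 0.1104]
tcp_rot: [0.829, 0.559, 0.0, 0.001]
contact_force: [0.1, -0.9, -0.3]
opening: 0.239
finger_force: 48.8
time: 7.28
eef_pos: [0.3998, -0.1732, 0.2158]
tcp_rot: [0.829, 0.559, 0.0, 0.0]
contact_force: [0.4, -0.6, -0.6]
opening: 0.238
finger_force: 49.1
```

```bash
python3 -m handwheel '[0.107,0.231,0,0,0,0,0.107,0.231,0,0,0,0,0.107,0.231,0,0,0,0,0.107,0.231,0,0,0,0,0.107,0.231,0,0,0,0]'
python3 -m handwheel '[-0.056,0.254,0,0,0,0,-0.056,0.254,0,0,0,0,-0.056,0.254,0,0,0,0,-0.056,0.254,0,0,0,0,-0.056,0.254,0,0,0,0]'
python3 -m handwheel '[0,0,0,0,0,0,0,0,0,0,0,0]'
```

```text
time: 7.7
eef_pos: [0.4809, 0.0015, 0.2153]
tcp_rot: [0.83, 0.558, 0.001, 0.001]
contact_force: [0.5, -1.2, -1.0]
opening: 0.238
finger_force: 49.1
time: 8.12
eef_pos: [0.4377, 0.1922, 0.2151]
tcp_rot: [0.829, 0.559, 0.001, 0.0]
contact_force: [1.3, -0.0, -1.7]
opening: 0.239
finger_force: 49.2
time: 8.28
eef_pos: [0.4376, 0.1922, 0.2148]
tcp_rot: [0.828, 0.561, 0.001, 0.0]
contact_force: [-0.1, 0.2, -1.4]
opening: 0.236
finger_force: 49.3
```

```bash
python3 -m handwheel '[0,-0.01,-0.25,0,0,0,0,0,-0.25,0,0,0,0,0,-0.25,0,0,0,0,0,-0.18,0,0,0,0,0,-0.08,0,0,0]'
python3 -m handwheel '[0,0,-0.03,0,0,0,0,0,-0.03,0,0,0,0,0,-0.02,0,0,0,0,0,0,0,0,0]'
python3 -m handwheel '[0,0,0,0,0,0,0,0,0,0,0,0,0,0,0,0,0,0,0,0,0,0,0,0]' 0.6
python3 -m handwheel '[0,0,0.25,0,0,0,0,0,0.25,0,0,0,0,0,0.25,0,0,0,0,0,0.25,0,0,0]'
python3 knobs.py | head -2
```

```text
time: 8.7
eef_pos: [0.4358, 0.1869, 0.0587]
tcp_rot: [0.83, 0.558, -0.003, -0.001]
contact_force: [-0.1, 0.4, -1.0]
opening: 0.239
finger_force: 49.3
time: 9.03
eef_pos: [0.4392, 0.1885, 0.0515]
tcp_rot: [0.83, 0.558, 0.001, 0.0]
contact_force: [0.8, -0.5, -1.0]
opening: 0.235
finger_force: 49.3
time: 9.37
eef_pos: [0.4388, 0.189, 0.0515]
tcp_rot: [0.829, 0.559, 0.001, 0.0]
contact_force: [0.6, 0.1, -0.2]
opening: 0.596
finger_force: 0.0
time: 9.7
eef_pos: [0.4378, 0.1888, 0.2024]
tcp_rot: [0.829, 0.559, -0.0, -0.0]
contact_force: [1.9, -0.3, 0.8]
opening: 0.598
finger_force: 0.0
C top knob [428.6 -22.3 116. ] 64 mould (array([428.2, -22.7]), array([65.9, 60.8]), 66.0)
C scene knob [433.9 -20.4 112.4] 74 mould (array([430.3, -22. ]), array([72.5, 62.1]), 66.3)
```

```bash
python3 -m handwheel '[0,-0.2345,0,0,0,0,0,-0.2345,0,0,0,0,0,-0.2345,0,0,0,0,-0.026,-0.2345,0,0,0,0]'
python3 -m handwheel '[-0.027,-0.2345,0,0,0,0,0,-0.2345,0,0,0,0,0,0,0,0,0,0,0,0,0,0,0,0]'
python3 -m handwheel '[0,0,-0.2,0,0,0,0,0,-0.2,0,0,0,0,0,-0.13,0,0,0,0,0,-0.06,0,0,0,0,0,-0.03,0,0,0]'
python3 -m handwheel '[0,0,0,0,0,0,0,0,0,0,0,0,0,0,0,0,0,0,0,0,0,0,0,0,0,0,0,0,0,0]' 0 50
python3 -m handwheel '[0,0,0.1,0,0,0,0,0,0.2,0,0,0,0,0,0.2,0,0,0,0,0,0.2,0,0,0]'
```

```text
time: 10.13
eef_pos: [0.4342, 0.047, 0.2005]
tcp_rot: [0.829, 0.559, 0.0, 0.0]
contact_force: [1.3, 0.4, 0.2]
opening: 0.602
finger_force: 0.0
time: 10.47
eef_pos: [0.4301, -0.0236, 0.2004]
tcp_rot: [0.831, 0.557, -0.0, -0.0]
contact_force: [-0.3, 0.8, 0.0]
opening: 0.603
finger_force: 0.0
time: 10.88
eef_pos: [0.4291, -0.0208, 0.1058]
tcp_rot: [0.829, 0.559, -0.001, -0.002]
contact_force: [-0.2, 0.1, 0.1]
opening: 0.597
finger_force: 0.0
time: 11.3
eef_pos: [0.4315, -0.0224, 0.1092]
tcp_rot: [0.829, 0.559, 0.001, 0.001]
contact_force: [0.5, 1.4, 3.1]
opening: 0.239
finger_force: 49.0
time: 11.63
eef_pos: [0.4297, -0.0222, 0.2137]
tcp_rot: [0.829, 0.559, -0.0, -0.0]
contact_force: [0.8, -0.1, -0.4]
opening: 0.238
finger_force: 49.0
```

```bash
python3 -m handwheel '[0.02,0.2397,0,0,0,0,0,0.2397,0,0,0,0,0,0.2397,0,0,0,0,-0.013,0.2397,0,0,0,0,0,0,0,0,0,0]'
python3 -m handwheel '[0,0,-0.25,0,0,0,0,0,-0.25,0,0,0,0,0,-0.25,0,0,0,0,0,-0.18,0,0,0,0,0,-0.08,0,0,0]'
python3 -m handwheel '[0,0,-0.03,0,0,0,0,0,-0.03,0,0,0,0,0,-0.02,0,0,0,0,0,0,0,0,0]'
python3 -m handwheel '[0,0,0,0,0,0,0,0,0,0,0,0,0,0,0,0,0,0,0,0,0,0,0,0]' 0.6
python3 -m handwheel '[0,0,0.25,0,0,0,0,0,0.25,0,0,0,0,0,0.25,0,0,0,0,0,0.25,0,0,0]'
python3 - <<'E'
from h import *
l=look('4')
for n in l:
    q=l[n][2].reshape(-1,3)
    for x,y in((.430,.1216),(.438,.19),(.445,.259)):
        m=(np.hypot(*(q[:,:2]-[x,y]).T)<.03)&(q[:,2]>.04)&(q[:,2]<.075); print(n,np.round(q[m].mean(0)*1000),np.round(np.percentile(q[m][:,2],85)*1000),m.sum())
E
```

```text
time: 12.05
eef_pos: [0.4304, 0.1261, 0.213]
tcp_rot: [0.828, 0.561, 0.001, -0.001]
contact_force: [0.3, 0.2, -1.5]
opening: 0.242
finger_force: 49.1
time: 12.47
eef_pos: [0.4281, 0.121, 0.0571]
tcp_rot: [0.829, 0.559, -0.003, -0.002]
contact_force: [-0.5, 0.5, -0.6]
opening: 0.243
finger_force: 49.0
time: 12.8
eef_pos: [0.4322, 0.1214, 0.0499]
tcp_rot: [0.829, 0.559, 0.001, 0.0]
contact_force: [0.2, -0.1, -0.4]
opening: 0.236
finger_force: 49.0
time: 13.13
eef_pos: [0.4319, 0.1216, 0.0499]
tcp_rot: [0.829, 0.559, 0.001, 0.0]
contact_force: [-1.0, -0.4, -0.2]
opening: 0.603
finger_force: 0.0
time: 13.47
eef_pos: [0.4309, 0.1216, 0.201]
tcp_rot: [0.829, 0.559, 0.0, 0.0]
contact_force: [1.1, -0.4, -0.3]
opening: 0.597
finger_force: 0.0<stdin>:6: RuntimeWarning: Mean of empty slice.
  ret = um.true_divide(
Traceback (most recent call last):
IndexError: index -1 is out of bounds for axis 0 with size 0
```

View pics/scene4.png

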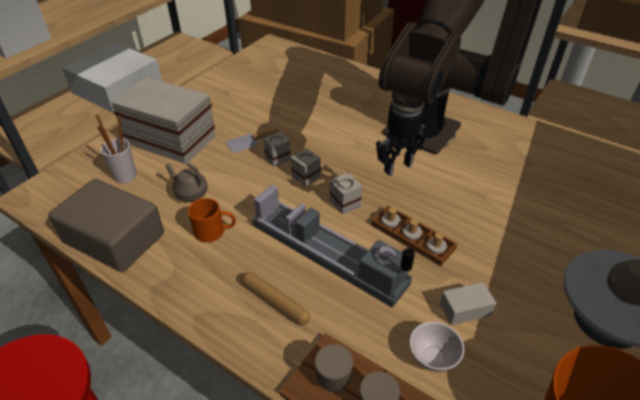

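The picture shows all three covers in their pockets, at (391,218), (413,230) and (437,243). Next I triangulate the grip at (407,260).

```bash
python3 - <<'E'
from h import *
S=[]
for n,(u,v) in(('top',(216,174)),('scene',(407,260))):
    im,d=imaging.read_camera(n); q=cloud(n,d); w=np.s_[v-18:v+19,u-18:u+19]
    m=(im[w].max(2)<60)&(abs(q[w][...,2]-.15)<.03)
    if n=='top': im0=im
    yy,xx=np.nonzero(m); c=(xx.mean()+u-18,yy.mean()+v-18); print(n,c,m.sum(),'z',np.median(q[w][m][:,2]))
    for z in(.149,.160,.174): print('  ',z,np.round(ray(n,*c,z)[:2]*1000,1))
# rails: bed x-centre from both views by steel-lit rail tops at z .04
E
```

```text
top (np.float64(215.12745098039215), np.float64(173.11764705882354)) 102 z 0.17257881011411064
   0.149 [634.7 256.4]
   0.16 [632.  253.9]
   0.174 [628.5 250.8]
scene (np.float64(405.94716981132075), np.float64(260.09056603773587)) 265 z 0.16046460953518618
   0.149 [634. 255.]
   0.16 [642.8 258.2]
   0.174 [654.  262.2]
```

```bash
python3 -m handwheel '[0.1933,0.128,0.07,0,0,0,0.1933,0.128,0.06,0,0,0,0.1933,0.128,0,0,0,0,0.1933,0.128,0,0,0,0]' 0.8
python3 -m handwheel '[0.1933,0.128,0,0,0,0,0.1933,0.128,0,0,0,0,0.1933,0.128,0,0,0,0,0,0,0,0,0,0,0,0,0,0,0,0]'
python3 -m handwheel '[0,0,-0.2,0,0,0,0,0,-0.15,0,0,0,0,0,-0.08,0,0,0,0,0,-0.025,0,0,0]'
python3 -m handwheel '[0,0,0,0,0,0,0,0,0,0,0,0,0,0,0,0,0,0,0,0,0,0,0,0,0,0,0,0,0,0]' 0 40
python3 - <<'E'
import numpy as np
a=np.radians(72.8+30*np.arange(13)); x=60*np.cos(a)/150; y=60*np.sin(a)/150
for i in range(12): print(i,round(x[i+1]-x[i],3),round(y[i+1]-y[i],3))
E
```

```text
time: 14.0
eef_pos: [0.5477, 0.1991, 0.2168]
tcp_rot: [0.829, 0.559, -0.001, -0.001]
contact_force: [0.7, -1.4, 1.7]
opening: 0.803
finger_force: 0.0
time: 14.42
eef_pos: [0.6338, 0.2563, 0.2141]
tcp_rot: [0.829, 0.559, -0.003, -0.001]
contact_force: [-0.0, -0.5, 0.2]
opening: 0.798
finger_force: 0.0
time: 14.75
eef_pos: [0.6312, 0.2549, 0.146]
tcp_rot: [0.83, 0.558, -0.004, -0.001]
contact_force: [-0.4, -0.9, -0.6]
opening: 0.797
finger_force: 0.0
time: 15.17
eef_pos: [0.6352, 0.2562, 0.1528]
tcp_rot: [0.829, 0.559, 0.001, 0.001]
contact_force: [-1.1, 0.1, 3.8]
opening: 0.297
finger_force: 39.2
0 -0.207 0.008
1 -0.183 -0.097
2 -0.11 -0.175
3 -0.008 -0.207
4 0.097 -0.183
5 0.175 -0.11
6 0.207 -0.008
7 0.183 0.097
8 0.11 0.175
9 0.008 0.207
10 -0.097 0.183
11 -0.175 0.11
```

```bash
python3 -m handwheel '[-0.207,0.008,0,0,0,0,-0.183,-0.097,0,0,0,0,-0.11,-0.175,0,0,0,0]'
python3 -m handwheel '[-0.008,-0.207,0,0,0,0,0.097,-0.183,0,0,0,0,0.175,-0.11,0,0,0,0]'
```

```text
time: 15.42
eef_pos: [0.5607, 0.2193, 0.1529]
tcp_rot: [0.829, 0.56, 0.006, 0.001]
contact_force: [16.1, 1.5, -4.7]
opening: 0.29
finger_force: 41.8
time: 15.67
eef_pos: [0.5973, 0.1418, 0.1528]
tcp_rot: [0.83, 0.558, 0.0, -0.002]
contact_force: [-0.2, 16.8, -0.1]
opening: 0.295
finger_force: 42.6
```

```bash
python3 -m handwheel '[0.207,-0.008,0,0,0,0,0.183,0.097,0,0,0,0,0.11,0.175,0,0,0,0]'
python3 -m handwheel '[0.008,0.207,0,0,0,0,-0.097,0.183,0,0,0,0,-0.175,0.11,0,0,0,0]'
python3 -m handwheel '[-0.207,0.008,0,0,0,0,-0.183,-0.097,0,0,0,0,-0.11,-0.175,0,0,0,0]'
python3 -m handwheel '[-0.008,-0.207,0,0,0,0,0.097,-0.183,0,0,0,0,0.175,-0.11,0,0,0,0]'
python3 -m handwheel '[0.207,-0.008,0,0,0,0,0.183,0.097,0,0,0,0,0.11,0.175,0,0,0,0]'
python3 -m handwheel '[0.008,0.207,0,0,0,0,-0.097,0.183,0,0,0,0,-0.175,0.11,0,0,0,0]'
```

```text
time: 15.92
eef_pos: [0.6746, 0.1787, 0.1526]
tcp_rot: [0.83, 0.557, -0.002, -0.001]
contact_force: [-16.2, -1.4, 12.3]
opening: 0.289
finger_force: 43.7
time: 16.17
eef_pos: [0.638, 0.2557, 0.1527]
tcp_rot: [0.829, 0.559, 0.003, 0.004]
contact_force: [1.6, -14.2, 6.2]
opening: 0.294
finger_force: 43.1
time: 16.42
eef_pos: [0.5606, 0.2191, 0.1528]
tcp_rot: [0.828, 0.56, 0.006, 0.001]
contact_force: [16.9, 0.8, -4.9]
opening: 0.296
finger_force: 42.0
time: 16.67
eef_pos: [0.5973, 0.1418, 0.1528]
tcp_rot: [0.83, 0.558, 0.0, -0.002]
contact_force: [-0.0, 18.1, 1.0]
opening: 0.296
finger_force: 42.8
time: 16.92
eef_pos: [0.6746, 0.1788, 0.1526]
tcp_rot: [0.83, 0.557, -0.002, -0.001]
contact_force: [-16.7, -2.1, 12.7]
opening: 0.293
finger_force: 43.9
time: 17.17
eef_pos: [0.638, 0.2557, 0.1527]
tcp_rot: [0.829, 0.559, 0.003, 0.004]
contact_force: [-0.1, -14.3, 6.3]
opening: 0.293
finger_force: 43.3
```

```bash
python3 -m handwheel '[-0.207,0.008,0,0,0,0,-0.183,-0.097,0,0,0,0,-0.11,-0.175,0,0,0,0]'
python3 -m handwheel '[-0.008,-0.207,0,0,0,0,0.097,-0.183,0,0,0,0,0.175,-0.11,0,0,0,0]'
python3 -m handwheel '[0.207,-0.008,0,0,0,0,0.183,0.097,0,0,0,0,0.11,0.175,0,0,0,0]'
python3 -m handwheel '[0.008,0.207,0,0,0,0,-0.097,0.183,0,0,0,0,-0.175,0.11,0,0,0,0]'
python3 -m handwheel '[-0.207,0.008,0,0,0,0,-0.183,-0.097,0,0,0,0,-0.11,-0.175,0,0,0,0]'
python3 -m handwheel '[-0.008,-0.207,0,0,0,0,0.097,-0.183,0,0,0,0,0.175,-0.11,0,0,0,0,0,0,0,0,0,0]'
python3 -m handwheel '[0,0,0,0,0,0,0,0,0,0,0,0,0,0,0.15,0,0,0,0,0,0.25,0,0,0]' 0.8
python3 -m handwheel '[-0.25,0,0.05,0,0,0,-0.25,0,0,0,0,0,-0.25,0,0,0,0,0,-0.1,0,0,0,0,0,0,0,0,0,0,0]' 1
python3 - <<'E'
from h import *
l=look('5')
for nm in l:
    im,d,C=l[nm]; q=C.reshape(-1,3)
    u=np.array([.052,.9986]); r=q[:,:2]-[.6052,-.0154]; y=r@u*1000; x=r@[.9986,-.052]*1000; z=q[:,2]*1000
    m=(abs(x)<25)&(z>25)&(z<120)&(y>-180)&(y<280)
    print(nm,[(int(k),int(np.median(z[m&(abs(y-k)<2.5)])) ) for k in range(-140,150,5) if (m&(abs(y-k)<2.5)).any()])
    for yy in(-110,-70,-30,10,50):
        print('  x-profile y',yy,[(int(k),round(np.median(z[(abs(y-yy)<15)&(abs(x-k)<1.5)&(z>-5)]),0)) for k in range(-51,54,3) if ((abs(y-yy)<15)&(abs(x-k)<1.5)).any()])
E
python3 knobs.py
```

```text
time: 17.42
eef_pos: [0.5606, 0.2191, 0.1529]
tcp_rot: [0.828, 0.56, 0.006, 0.001]
contact_force: [18.0, 0.6, -6.4]
opening: 0.295
finger_force: 42.2
time: 17.67
eef_pos: [0.5973, 0.1418, 0.1528]
tcp_rot: [0.83, 0.558, 0.0, -0.002]
contact_force: [-0.6, 17.1, 0.6]
opening: 0.293
finger_force: 42.9
time: 17.92
eef_pos: [0.6746, 0.1788, 0.1526]
tcp_rot: [0.83, 0.557, -0.002, -0.001]
contact_force: [-16.9, -1.2, 14.5]
opening: 0.293
finger_force: 44.0
time: 18.17
eef_pos: [0.638, 0.2557, 0.1527]
tcp_rot: [0.829, 0.559, 0.003, 0.004]
contact_force: [1.3, -14.8, 6.4]
opening: 0.295
finger_force: 43.4
time: 18.42
eef_pos: [0.5606, 0.2191, 0.1529]
tcp_rot: [0.828, 0.56, 0.006, 0.001]
contact_force: [16.9, 1.0, -5.6]
opening: 0.292
finger_force: 42.3
time: 18.75
eef_pos: [0.6029, 0.1405, 0.1528]
tcp_rot: [0.831, 0.557, 0.004, 0.0]
contact_force: [3.5, 2.3, 2.5]
opening: 0.294
finger_force: 43.1
time: 19.08
eef_pos: [0.595, 0.1413, 0.2051]
tcp_rot: [0.829, 0.559, -0.005, -0.003]
contact_force: [0.6, -0.7, 0.1]
opening: 0.801
finger_force: 0.0
time: 19.5
eef_pos: [0.4676, 0.1419, 0.2172]
tcp_r
[... 9158 characters left out ...]
21, np.float64(32.0)), (24, np.float64(31.0)), (27, np.float64(31.0)), (30, np.float64(32.0)), (36, np.float64(40.0)), (39, np.float64(40.0)), (42, np.float64(27.0)), (45, np.float64(21.0)), (48, np.float64(1.0)), (51, np.float64(0.0))]
C top knob None 0 mould (array([428.5, -22.8]), array([66. , 60.3]), 66.3)
C scene knob None 0 mould (array([430.4, -22.4]), array([71.4, 62.6]), 65.1)
B top knob None 0 mould (array([ 399.4, -176.1]), array([60.6, 60.7]), 78.9)
B scene knob None 0 mould (array([ 401.1, -175.5]), array([68.3, 65.5]), 79.9)
A top knob None 0 mould (array([ 380. , -296.6]), array([54.9, 60.8]), 68.1)
A scene knob None 0 mould (array([ 381.3, -297.1]), array([63.3, 62.2]), 69.0)
```

View pics/top5.png

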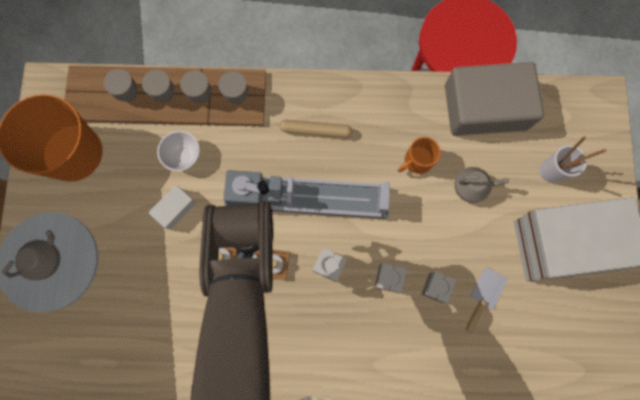

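The top view shows the vise wound open: bed (290–380,197), grip over the head at (263,185), moulds unmoved. Bed at 30 mm, rails at 40 mm and a gap of about 217 mm fit the text. The centre line is x = 601.5 + 0.039·(y+125) mm. I'm placing mould C first.

```bash
python3 -m handwheel '[-0.04,-0.2193,0,0,0,0,-0.04,-0.2193,0,0,0,0,-0.05,-0.2193,0,0,0,-0.022,-0.06,-0.2193,0,0,0,0,-0.064,-0.2193,0,0,0,0]' 1 80
python3 -m handwheel '[0,0,0,0,0,0,0,0,-0.25,0,0,0,0,0,-0.25,0,0,0,0,0,-0.25,0,0,0,0,0,-0.15,0,0,0]'
python3 -m handwheel '[0,0,-0.1,0,0,0,0,0,-0.07,0,0,0,0,0,-0.05,0,0,0,0,0,0,0,0,0]'
```

```text
time: 20.12
eef_pos: [0.4339, -0.0249, 0.2182]
tcp_rot: [0.839, 0.544, 0.0, 0.0]
contact_force: [-0.3, -0.6, -0.0]
opening: 1.0
finger_force: 0.0
time: 20.53
eef_pos: [0.4322, -0.0229, 0.0794]
tcp_rot: [0.839, 0.544, -0.001, -0.002]
contact_force: [-0.9, -0.0, -0.2]
opening: 1.001
finger_force: 0.0
time: 20.87
eef_pos: [0.4332, -0.023, 0.0488]
tcp_rot: [0.839, 0.544, -0.001, -0.001]
contact_force: [-1.2, 0.2, 0.1]
opening: 1.003
finger_force: 0.0
```

```bash
python3 -m handwheel '[-0.02,0,0,0,0,0,0,0,0,0,0,0]'
python3 -m handwheel '[0,0,0,0,0,0,0,0,0,0,0,0,0,0,0,0,0,0,0,0,0,0,0,0,0,0,0,0,0,0]' 0 80
python3 -m handwheel '[0,0,0.05,0,0,0,0,0,0.15,0,0,0,0,0,0.2,0,0,0,0,0,0.2,0,0,0,0,0,0.15,0,0,0]'
```

```text
time: 21.03
eef_pos: [0.431, -0.0233, 0.0509]
tcp_rot: [0.839, 0.544, 0.001, 0.001]
contact_force: [0.5, 0.2, 0.5]
opening: 1.0
finger_force: 0.0
time: 21.45
eef_pos: [0.4313, -0.0234, 0.0511]
tcp_rot: [0.839, 0.544, 0.001, 0.001]
contact_force: [0.0, 0.1, 6.8]
opening: 0.697
finger_force: 87.6
time: 21.87
eef_pos: [0.4296, -0.0229, 0.1635]
tcp_rot: [0.839, 0.544, -0.0, -0.0]
contact_force: [1.2, -0.8, -4.7]
opening: 0.695
finger_force: 88.1
```

```bash
python3 -m handwheel '[0.192,-0.0937,0,0,0,0.0404,0.192,-0.0937,0,0,0,0.0404,0.192,-0.0937,0,0,0,0.0404,0.192,-0.0937,0,0,0,0.0404]'
python3 -m handwheel '[0.192,-0.0937,0,0,0,0.0404,0.192,-0.0937,0,0,0,0.0404,0,0,0,0,0,0,0,0,0,0,0,0]'
```

```text
time: 22.2
eef_pos: [0.5453, -0.0794, 0.1613]
tcp_rot: [0.762, 0.647, -0.001, -0.001]
contact_force: [-0.5, -1.1, -4.5]
opening: 0.693
finger_force: 88.5
time: 22.53
eef_pos: [0.6028, -0.1078, 0.1603]
tcp_rot: [0.721, 0.693, -0.001, -0.002]
contact_force: [-0.5, 0.5, -4.9]
opening: 0.694
finger_force: 89.3
```

```bash
python3 -m handwheel '[0,0,-0.2,0,0,0,0,0,-0.14,0,0,0,0,0,-0.07,0,0,0,0,0,-0.03,0,0,0,0,0,0,0,0,0]'
python3 -m handwheel '[0,0,-0.03,0,0,0,0,0,-0.02,0,0,0,0,0,-0.01,0,0,0,0,0,0,0,0,0]'
```

```text
time: 22.95
eef_pos: [0.6014, -0.1066, 0.0948]
tcp_rot: [0.721, 0.693, -0.001, -0.002]
contact_force: [0.6, -0.1, -3.5]
opening: 0.691
finger_force: 89.4
time: 23.28
eef_pos: [0.6033, -0.1075, 0.0879]
tcp_rot: [0.721, 0.693, 0.0, 0.0]
contact_force: [-0.3, 0.2, -4.7]
opening: 0.689
finger_force: 89.4
```

```bash
python3 -m handwheel '[0,0,-0.02,0,0,0,0,0,-0.015,0,0,0,0,0,-0.005,0,0,0,0,0,0,0,0,0,0,0,0,0,0,0]'
```

```text
time: 23.7
eef_pos: [0.6031, -0.1075, 0.0814]
tcp_rot: [0.721, 0.693, -0.0, -0.0]
contact_force: [-0.1, -0.2, -4.8]
opening: 0.691
finger_force: 89.6
```

```bash
python3 -m handwheel '[0,0,-0.008,0,0,0,0,0,0,0,0,0]'
python3 -m handwheel '[0,0,0,0,0,0,0,0,0,0,0,0,0,0,0,0,0,0,0,0,0,0,0,0]' 1
python3 -m handwheel '[0,0,0.15,0,0,0,0,0,0.25,0,0,0,0,0,0.25,0,0,0,0,0,0.15,0,0,0]'
python3 -m handwheel '[-0.27,0.05,0,0,0,0,-0.27,0.05,0,0,0,0,-0.27,0.05,0,0,0,0,-0.15,0.05,0,0,0,0,0,0,0,0,0,0]'
cat > st.py <<'E'
from h import *
import sys
for nm in('top','scene'):
    im,d=imaging.read_camera(nm); cv2.imwrite(f'pics/{nm}_{sys.argv[1]}.png',im); q=cloud(nm,d).reshape(-1,3)
    yv=np.array([.0394,.9992]); r=q[:,:2]-[.6007,-.1452]; y=r@yv*1000-130; x=r@[.9992,-.0394]*1000; z=q[:,2]*1000
    m=(abs(x)<45)&(z>94)&(z<112)&(y>-128)&(y<86)
    P=np.c_[x,y][m]
    im8=np.zeros((240,100),np.uint8)
    for a,b in P: im8[int(b+135),int(a+50)]=255
    im8=cv2.morphologyEx(im8,cv2.MORPH_CLOSE,np.ones((5,5)))
    n,L,S,_=cv2.connectedComponentsWithStats(im8)
    for i in range(1,n):
        if S[i,4]>300:
            yy,xx=np.nonzero(L==i); c,s,a=cv2.minAreaRect(np.c_[xx-50,yy-135].astype(np.float32)); print(nm,'bed mould x,y',np.round(c,1),'size',np.round(s,1),'ang',round(a,1),'z',np.median(z[m&(abs(y-c[1])<25)]))
    for k,a,b in(('C',.428,-.022),('B',.399,-.176),('A',.38,-.296)):
        n=(abs(q[:,0]-a)<.065)&(abs(q[:,1]-b)<.06)&(q[:,2]>.06)&(q[:,2]<.09)
        if n.sum()>60: print(nm,k,rect(q[n]))
E
python3 st.py a
```

```text
time: 23.87
eef_pos: [0.6033, -0.1075, 0.0812]
tcp_rot: [0.721, 0.693, -0.0, -0.0]
contact_force: [-2.7, 0.6, 1.6]
opening: 0.69
finger_force: 89.8
time: 24.2
eef_pos: [0.6037, -0.1076, 0.0807]
tcp_rot: [0.721, 0.693, 0.0, 0.001]
contact_force: [-0.7, 0.4, -0.7]
opening: 1.0
finger_force: 0.0
time: 24.53
eef_pos: [0.6047, -0.108, 0.2049]
tcp_rot: [0.721, 0.693, 0.001, 0.003]
contact_force: [0.6, 0.3, 0.5]
opening: 1.0
finger_force: 0.0
time: 24.95
eef_pos: [0.4552, -0.0758, 0.1992]
tcp_rot: [0.721, 0.693, -0.001, -0.001]
contact_force: [0.4, 0.2, 0.1]
opening: 0.999
finger_force: 0.0
top bed mould x,y [ -1.5 -93. ] size [66. 61.] ang 90.0 z 102.96135742386066
top B (array([ 398.2, -180.7]), array([51.5, 60.5]), 78.3)
top A (array([ 349.3, -275.9]), array([55.6, 60.9]), 67.8)
scene bed mould x,y [  0.  -92.5] size [71. 64.] ang 90.0 z 103.52654489117995
scene B (array([ 401.9, -174.2]), array([65.1, 65.4]), 78.4)
scene A (array([ 350.2, -275.8]), array([64.2, 62.6]), 67.5)
```

Mould C stands on the bed on the centre line at y ≈ -92, top at 104 mm. Mould A has been knocked to (349,-276) and is still upright at the same angle. Next is B.

```bash
python3 -m handwheel '[-0.11,-0.222,0,0,0,-0.034,-0.12,-0.222,0,0,0,-0.034,-0.12,-0.222,0,0,0,-0.033,0,0,0,0,0,0,0,0,0,0,0,0]'
python3 -m handwheel '[0,0,-0.25,0,0,0,0,0,-0.25,0,0,0,0,0,-0.2,0,0,0,0,0,-0.14,0,0,0,0,0,-0.08,0,0,0]'
python3 -m handwheel '[0,0,-0.05,0,0,0,0,0,-0.02,0,0,0,0,0,0,0,0,0]'
```

```text
time: 25.47
eef_pos: [0.4071, -0.1796, 0.2009]
tcp_rot: [0.775, 0.632, 0.0, 0.001]
contact_force: [0.2, 0.3, -0.1]
opening: 1.0
finger_force: 0.0
time: 25.88
eef_pos: [0.4062, -0.1754, 0.0591]
tcp_rot: [0.773, 0.635, -0.0, -0.002]
contact_force: [-0.1, 0.0, 0.1]
opening: 1.002
finger_force: 0.0
time: 26.13
eef_pos: [0.4073, -0.177, 0.0516]
tcp_rot: [0.773, 0.634, 0.0, -0.0]
contact_force: [0.8, -0.3, 0.5]
opening: 1.0
finger_force: 0.0
```

```bash
python3 -m handwheel '[-0.045,0.005,0,0,0,0,0,0,0,0,0,0]'
python3 -m handwheel '[0,0,0,0,0,0,0,0,0,0,0,0,0,0,0,0,0,0,0,0,0,0,0,0,0,0,0,0,0,0]' 0 80
python3 -m handwheel '[0,0,0.05,0,0,0,0,0,0.15,0,0,0,0,0,0.2,0,0,0,0,0,0.2,0,0,0,0,0,0.15,0,0,0]'
```

```text
time: 26.3
eef_pos: [0.3999, -0.1766, 0.0525]
tcp_rot: [0.773, 0.634, 0.0, 0.001]
contact_force: [0.2, 0.1, 0.0]
opening: 1.002
finger_force: 0.0
time: 26.72
eef_pos: [0.4007, -0.1772, 0.0529]
tcp_rot: [0.774, 0.634, 0.0, 0.001]
contact_force: [-0.2, 0.8, 6.0]
opening: 0.693
finger_force: 87.7
time: 27.13
eef_pos: [0.3992, -0.1761, 0.1652]
tcp_rot: [0.773, 0.634, -0.0, -0.0]
contact_force: [0.7, -0.5, -4.4]
opening: 0.693
finger_force: 88.3
```

```bash
python3 -m handwheel '[0.1965,0.1312,0.05,0,0,0.0143,0.1965,0.1312,0.05,0,0,0.0143,0.1965,0.1312,0,0,0,0.0143,0.1965,0.1312,0,0,0,0.0143]'
python3 -m handwheel '[0.1965,0.1312,0,0,0,0.0143,0.1965,0.1312,0,0,0,0.0143,0.1965,0.1312,0,0,0,0.0143,0,0,0,0,0,0,0,0,0,0,0,0]'
python3 -m handwheel '[0,0,-0.25,0,0,0,0,0,-0.15,0,0,0,0,0,-0.08,0,0,0,0,0,-0.04,0,0,0,0,0,0,0,0,0]'
```

```text
time: 27.47
eef_pos: [0.5179, -0.0966, 0.1787]
tcp_rot: [0.744, 0.668, -0.0, -0.001]
contact_force: [0.7, -0.4, -4.0]
opening: 0.693
finger_force: 88.9
time: 27.88
eef_pos: [0.6058, -0.0373, 0.1769]
tcp_rot: [0.72, 0.694, -0.001, -0.002]
contact_force: [-1.0, -1.5, -6.0]
opening: 0.692
finger_force: 89.9
time: 28.3
eef_pos: [0.6044, -0.039, 0.0992]
tcp_rot: [0.722, 0.692, -0.001, -0.002]
contact_force: [-0.5, -0.4, -4.8]
opening: 0.693
finger_force: 89.7
```

```bash
python3 -m handwheel '[0,0,-0.05,0,0,0,0,0,-0.03,0,0,0,0,0,-0.02,0,0,0,0,0,0,0,0,0]'
python3 -m handwheel '[0,0,-0.01,0,0,0,0,0,-0.01,0,0,0,0,0,0,0,0,0]'
```

```text
time: 28.63
eef_pos: [0.6061, -0.0389, 0.0862]
tcp_rot: [0.721, 0.693, -0.0, -0.0]
contact_force: [-1.5, -0.3, -4.8]
opening: 0.69
finger_force: 89.9
time: 28.88
eef_pos: [0.6062, -0.0388, 0.0833]
tcp_rot: [0.721, 0.693, 0.0, 0.0]
contact_force: [-0.2, -0.4, -4.7]
opening: 0.693
finger_force: 89.9
```

```bash
python3 -m handwheel '[0,0,-0.003,0,0,0,0,0,0,0,0,0,0,0,0,0,0,0,0,0,0,0,0,0]' 1
python3 -m handwheel '[0,0,0.15,0,0,0,0,0,0.25,0,0,0,0,0,0.25,0,0,0,0,0,0.15,0,0,0]'
python3 -m handwheel '[-0.25,0,0,0,0,0,-0.25,0,0,0,0,0,-0.25,0,0,0,0,0,-0.2,0,0,0,0,0,0,0,0,0,0,0]'
python3 st.py b
```

```text
time: 29.22
eef_pos: [0.6071, -0.039, 0.084]
tcp_rot: [0.721, 0.693, 0.001, 0.001]
contact_force: [-0.9, 0.7, -0.6]
opening: 0.999
finger_force: 0.0
time: 29.55
eef_pos: [0.6079, -0.0392, 0.2079]
tcp_rot: [0.721, 0.693, 0.002, 0.003]
contact_force: [0.0, -0.7, 0.7]
opening: 0.998
finger_force: 0.0
time: 29.97
eef_pos: [0.4588, -0.0379, 0.2015]
tcp_rot: [0.721, 0.693, -0.001, -0.002]
contact_force: [1.0, -0.2, -0.2]
opening: 1.002
finger_force: 0.0
top bed mould x,y [ -1. -93.] size [62. 66.] ang 0.0 z 102.84997364539873
top bed mould x,y [ -1.1 -22.8] size [60.1 61.2] ang 88.6 z 103.08856516762339
top A (array([ 349.4, -275.5]), array([54.7, 60.7]), 68.1)
scene bed mould x,y [  1. -59.] size [136.  64.] ang 90.0 z 104.238810122705
scene A (array([ 351.5, -273.4]), array([61.5, 63. ]), 69.3)
```

```bash
python3 -m handwheel '[-0.103,-0.226,0,0,0,-0.0313,-0.103,-0.226,0,0,0,-0.0313,-0.103,-0.226,0,0,0,-0.0313,-0.103,-0.226,0,0,0,-0.0313]'
python3 -m handwheel '[-0.103,-0.226,0,0,0,-0.0313,-0.103,-0.226,0,0,0,-0.0313,-0.103,-0.226,0,0,0,-0.0313,0,0,0,0,0,0,0,0,0,0,0,0]'
python3 -m handwheel '[0,0,-0.25,0,0,0,0,0,-0.25,0,0,0,0,0,-0.2,0,0,0,0,0,-0.14,0,0,0,0,0,-0.08,0,0,0]'
python3 -m handwheel '[0,0,-0.05,0,0,0,0,0,-0.02,0,0,0,0,0,0,0,0,0]'
```

```text
time: 30.4
eef_pos: [0.4028, -0.1764, 0.2041]
tcp_rot: [0.786, 0.618, 0.0, 0.001]
contact_force: [-0.1, 0.6, 0.7]
opening: 1.001
finger_force: 0.0
time: 30.82
eef_pos: [0.3559, -0.2787, 0.2037]
tcp_rot: [0.83, 0.557, 0.0, 0.001]
contact_force: [0.5, 0.1, 0.0]
opening: 0.998
finger_force: 0.0
time: 31.23
eef_pos: [0.3556, -0.2737, 0.0618]
tcp_rot: [0.829, 0.56, -0.0, -0.002]
contact_force: [0.1, 0.6, 0.9]
opening: 0.998
finger_force: 0.0
time: 31.48
eef_pos: [0.3563, -0.2757, 0.0542]
tcp_rot: [0.829, 0.56, 0.0, -0.0]
contact_force: [-0.5, 0.9, 0.8]
opening: 1.003
finger_force: 0.0
```

```bash
python3 -m handwheel '[-0.035,0.005,-0.012,0,0,0,0,0,0,0,0,0]'
python3 -m handwheel '[0,0,0,0,0,0,0,0,0,0,0,0,0,0,0,0,0,0,0,0,0,0,0,0,0,0,0,0,0,0]' 0 80
python3 -m handwheel '[0,0,0.05,0,0,0,0,0,0.15,0,0,0,0,0,0.2,0,0,0,0,0,0.25,0,0,0,0,0,0.2,0,0,0]'
```

```text
time: 31.65
eef_pos: [0.3504, -0.2755, 0.0532]
tcp_rot: [0.829, 0.559, -0.0, 0.001]
contact_force: [0.0, -0.6, 0.4]
opening: 0.999
finger_force: 0.0
time: 32.07
eef_pos: [0.3509, -0.2762, 0.0536]
tcp_rot: [0.829, 0.559, 0.0, 0.001]
contact_force: [0.9, 0.6, 6.1]
opening: 0.69
finger_force: 87.4
time: 32.48
eef_pos: [0.3495, -0.2745, 0.1808]
tcp_rot: [0.829, 0.559, -0.0, -0.001]
contact_force: [0.6, -1.3, -3.5]
opening: 0.69
finger_force: 87.6
```

```bash
python3 -m handwheel '[0.1725,0.2,0,0,0,0.0219,0.1725,0.2,0,0,0,0.0219,0.1725,0.2,0,0,0,0.0219,0.1725,0.2,0,0,0,0.0219,0.1725,0.2,0,0,0,0.0219]'
python3 -m handwheel '[0.1725,0.2,0,0,0,0.0219,0.1725,0.2,0,0,0,0.0219,0.1725,0.2,0,0,0,0.0219,0.1725,0.2,0,0,0,0.0219,0.1725,0.2,0,0,0,0.0219]'
python3 -m handwheel '[0,0,0,0,0,0,0,0,0,0,0,0]'
python3 -m handwheel '[0,0,-0.25,0,0,0,0,0,-0.15,0,0,0,0,0,-0.08,0,0,0,0,0,-0.03,0,0,0,0,0,0,0,0,0]'
```

```text
time: 32.9
eef_pos: [0.4793, -0.1233, 0.1788]
tcp_rot: [0.778, 0.629, -0.001, -0.001]
contact_force: [1.3, -0.8, -2.9]
opening: 0.69
finger_force: 88.0
time: 33.32
eef_pos: [0.6086, 0.0266, 0.1782]
tcp_rot: [0.721, 0.693, -0.001, -0.001]
contact_force: [0.0, -0.1, -3.6]
opening: 0.691
finger_force: 88.0
time: 33.48
eef_pos: [0.6085, 0.0266, 0.178]
tcp_rot: [0.72, 0.694, -0.001, -0.001]
contact_force: [0.2, -0.3, -3.8]
opening: 0.69
finger_force: 88.5
time: 33.9
eef_pos: [0.6076, 0.0241, 0.1019]
tcp_rot: [0.722, 0.692, -0.001, -0.001]
contact_force: [-0.5, 0.1, -2.2]
opening: 0.691
finger_force: 88.6
```

```bash
python3 -m handwheel '[0,0,-0.06,0,0,0,0,0,-0.035,0,0,0,0,0,-0.02,0,0,0,0,0,0,0,0,0]'
python3 -m handwheel '[0,0,-0.01,0,0,0,0,0,-0.005,0,0,0,0,0,0,0,0,0]'
```

```text
time: 34.23
eef_pos: [0.6088, 0.0246, 0.086]
tcp_rot: [0.721, 0.693, -0.0, -0.0]
contact_force: [0.1, -0.4, -3.9]
opening: 0.697
finger_force: 88.6
time: 34.48
eef_pos: [0.6092, 0.0247, 0.0842]
tcp_rot: [0.721, 0.693, 0.0, 0.0]
contact_force: [0.3, 0.8, -4.0]
opening: 0.692
finger_force: 88.6
```

```bash
python3 -m handwheel '[0,0,-0.004,0,0,0,0,0,0,0,0,0,0,0,0,0,0,0,0,0,0,0,0,0]' 1
python3 -m handwheel '[0,0,0.15,0,0,0,0,0,0.25,0,0,0,0,0,0.25,0,0,0,0,0,0.25,0,0,0]'
python3 -m handwheel '[-0.25,0,0,0,0,0,-0.25,0,0,0,0,0,-0.25,0,0,0,0,0,-0.2,0,0,0,0,0,0,0,0,0,0,0]'
python3 st.py c
python3 - <<'E'
from h import *
for n in('top','scene'):
    im,d=imaging.read_camera(n); q=cloud(n,d).reshape(-1,3); m=(np.hypot(*(q[:,:2]-[.6,.141]).T)<.05)&(q[:,2]>.16)&(q[:,2]<.185); print(n,'grip',q[m].mean(0),m.sum())
a=cv2.imread('pics/scene_c.png')[165:315,240:430]; cv2.imwrite('pics/cr_c.png',cv2.resize(a,None,fx=4,fy=4,interpolation=cv2.INTER_CUBIC))
E
```

```text
time: 34.82
eef_pos: [0.6098, 0.0246, 0.0844]
tcp_rot: [0.721, 0.693, 0.001, 0.001]
contact_force: [0.4, -0.3, 0.6]
opening: 0.999
finger_force: 0.0
time: 35.15
eef_pos: [0.6088, 0.0247, 0.2199]
tcp_rot: [0.721, 0.693, -0.0, -0.0]
contact_force: [1.2, -0.3, -0.0]
opening: 1.0
finger_force: 0.0
time: 35.57
eef_pos: [0.4615, 0.0254, 0.2171]
tcp_rot: [0.721, 0.693, -0.001, -0.002]
contact_force: [0.3, 0.2, -0.5]
opening: 1.003
finger_force: 0.0
top bed mould x,y [ -1.5 -93. ] size [66. 61.] ang 90.0 z 102.98234603070637
top bed mould x,y [ -1.5 -23. ] size [60. 61.] ang 90.0 z 102.94600892166453
top bed mould x,y [-0.5 40. ] size [54. 61.] ang 90.0 z 102.69091284341305
scene bed mould x,y [ -0.5 -28.5] size [195.  65.] ang 90.0 z 103.42362726491518
top grip [0.59987305 0.13999955 0.17287577] 102
scene grip [0.60584184 0.14337868 0.17158349] 126
```

View pics/cr_c.png

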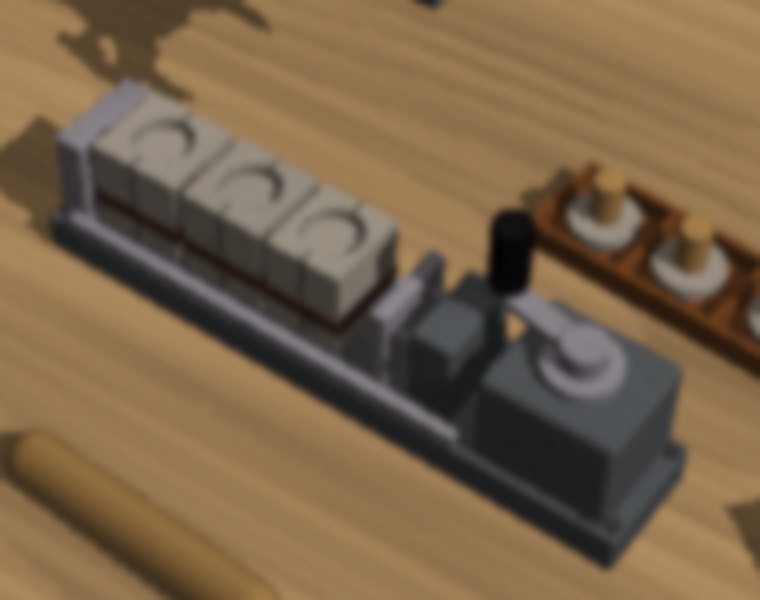

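The crop shows all three moulds standing between the rails, holes up. Their seams on the +x faces, near (130,185), (222,235) and (302,275), are parallel to the jaws. The grip is at (512,250). Next I pinch the grip and work out the clockwise steps.

```bash
python3 -m handwheel '[0.23,0.1917,0,0,0,0,0.23,0.1917,0,0,0,0,0.23,0.1917,0,0,0,0,0.23,0.1917,0,0,0,0,0,0,0,0,0,0]' 0.8 40
python3 -m handwheel '[0,0,0,0,0,0]'
python3 - <<'E'
import numpy as np
a=np.radians(254.5-30*np.arange(13)); x=60*np.cos(a)/150; y=60*np.sin(a)/150
for i in range(12): print(i,round(x[i+1]-x[i],3),round(y[i+1]-y[i],3))
E
```

```text
time: 36.18
eef_pos: [0.5999, 0.1351, 0.2165]
tcp_rot: [0.72, 0.694, 0.001, -0.0]
contact_force: [-1.2, -1.3, -1.1]
opening: 0.804
finger_force: 0.0
time: 36.27
eef_pos: [0.5967, 0.1326, 0.2168]
tcp_rot: [0.721, 0.693, -0.001, -0.001]
contact_force: [-0.0, 0.1, -0.3]
opening: 0.8
finger_force: 0.0
0 -0.178 0.105
1 -0.102 0.18
2 0.002 0.207
3 0.105 0.178
4 0.18 0.102
5 0.207 -0.002
6 0.178 -0.105
7 0.102 -0.18
8 -0.002 -0.207
9 -0.105 -0.178
10 -0.18 -0.102
11 -0.207 0.002
```

```bash
python3 -m handwheel '[0.037,0.053,0,0,0,0,0,0,-0.2,0,0,0,0,0,-0.13,0,0,0,0,0,-0.07,0,0,0,0,0,-0.025,0,0,0]'
python3 -m handwheel '[0,0,0,0,0,0]'
python3 -m handwheel '[0,0,0,0,0,0,0,0,0,0,0,0,0,0,0,0,0,0,0,0,0,0,0,0,0,0,0,0,0,0]' 0 40
```

```text
time: 36.68
eef_pos: [0.5987, 0.1388, 0.1525]
tcp_rot: [0.722, 0.692, -0.001, -0.001]
contact_force: [-1.1, 0.5, 0.1]
opening: 0.8
finger_force: 0.0
time: 36.77
eef_pos: [0.5997, 0.1389, 0.1541]
tcp_rot: [0.722, 0.692, -0.0, -0.0]
contact_force: [0.1, 0.2, 0.4]
opening: 0.799
finger_force: 0.0
time: 37.18
eef_pos: [0.6014, 0.1393, 0.1566]
tcp_rot: [0.721, 0.693, 0.001, 0.001]
contact_force: [1.0, -0.0, 4.0]
opening: 0.296
finger_force: 39.2
```

```bash
python3 -m handwheel '[-0.178,0.105,0,0,0,0,-0.102,0.18,0,0,0,0,0.002,0.207,0,0,0,0]'
python3 -m handwheel '[0.105,0.178,0,0,0,0,0.18,0.102,0,0,0,0,0.207,-0.002,0,0,0,0]'
python3 -m handwheel '[0.178,-0.105,0,0,0,0,0.102,-0.18,0,0,0,0,-0.002,-0.207,0,0,0,0]'
python3 -m handwheel '[-0.105,-0.178,0,0,0,0,-0.18,-0.102,0,0,0,0,-0.207,0.002,0,0,0,0,0,0,0,0,0,0]'
cat > pad.py <<'E'
from h import *
import sys
for nm in('top','scene'):
    im,d=imaging.read_camera(nm); cv2.imwrite(f'pics/{nm}_{sys.argv[1]}.png',im); q=cloud(nm,d).reshape(-1,3)
    yv=np.array([.0394,.9992]); r=q[:,:2]-[.6007,-.1452]; y=r@yv*1000-130; x=r@[.9992,-.0394]*1000; z=q[:,2]*1000
    print(nm,[(k,int(np.median(z[m])),m.sum()) for k in range(30,150,3) for m in [(abs(x)<22)&(z>25)&(z<112)&(abs(y-k)<1.5)] if m.any()])
    print('   stop side',[(k,int(np.median(z[m]))) for k in range(-139,-50,3) for m in [(abs(x)<22)&(z>25)&(z<112)&(abs(y-k)<1.5)] if m.any()])
E
python3 pad.py d
```

```text
time: 37.43
eef_pos: [0.5585, 0.211, 0.1567]
tcp_rot: [0.722, 0.692, -0.0, 0.003]
contact_force: [12.4, -9.3, -5.3]
opening: 0.297
finger_force: 40.9
time: 37.68
eef_pos: [0.6308, 0.2563, 0.1564]
tcp_rot: [0.72, 0.694, -0.003, -0.0]
contact_force: [-8.8, -12.5, 10.9]
opening: 0.294
finger_force: 42.7
time: 37.93
eef_pos: [0.6761, 0.1836, 0.1565]
tcp_rot: [0.721, 0.693, 0.003, -0.001]
contact_force: [-7.8, 8.6, 9.4]
opening: 0.292
finger_force: 42.8
time: 38.27
eef_pos: [0.5978, 0.1403, 0.1566]
tcp_rot: [0.722, 0.692, 0.002, -0.001]
contact_force: [-2.3, 3.1, 2.6]
opening: 0.292
finger_force: 42.1
top [(30, 95, np.int64(20)), (33, 94, np.int64(20)), (36, 94, np.int64(20)), (39, 100, np.int64(23)), (42, 102, np.int64(21)), (45, 103, np.int64(21)), (48, 103, np.int64(20)), (51, 101, np.int64(18)), (54, 94, np.int64(23)), (57, 94, np.int64(21)), (60, 94, np.int64(21)), (63, 93, np.int64(13)), (66, 73, np.int64(10)), (69, 31, np.int64(23)), (72, 32, np.int64(21)), (75, 31, np.int64(21)), (78, 73, np.int64(43)), (81, 97, np.int64(20)), (84, 96, np.int64(21)), (87, 96, np.int64(22)), (90, 9
[... 1330 characters left out ...]
, 34, np.int64(34)), (114, 31, np.int64(16)), (117, 31, np.int64(16)), (120, 30, np.int64(21)), (123, 31, np.int64(14)), (126, 31, np.int64(19)), (129, 31, np.int64(21)), (132, 31, np.int64(17)), (135, 30, np.int64(14)), (138, 31, np.int64(18)), (141, 31, np.int64(21)), (144, 30, np.int64(12)), (147, 31, np.int64(14))]
   stop side [(-139, 101), (-136, 101), (-133, 101), (-130, 103), (-127, 104), (-124, 105), (-121, 105), (-118, 105), (-115, 101), (-112, 98), (-109, 100), (-106, 95), (-103, 97), (-100, 95), (-97, 95), (-94, 97), (-91, 95), (-88, 96), (-85, 100), (-82, 105), (-79, 104), (-76, 104), (-73, 105), (-70, 105), (-67, 105), (-64, 104), (-61, 104), (-58, 105), (-55, 105), (-52, 103)]
```

After one turn the jaw has closed on the stack. The pad front is at y' ≈ 51–52, the carriage at 79.5, and the first mould is against the stop. That puts the pad about 2 mm in, so I need about 6 mm more, or 55°.

```bash
python3 -m handwheel '[-0.166,0.093,0,0,0,0,-0.104,0.159,0,0,0,0,0,0,0,0,0,0,0,0,0,0,0,0]'
python3 pad.py e
```

```text
time: 38.7
eef_pos: [0.5603, 0.1783, 0.1565]
tcp_rot: [0.721, 0.693, 0.002, 0.0]
contact_force: [0.3, 1.9, 5.8]
opening: 0.293
finger_force: 42.5
top [(30, 94, np.int64(21)), (33, 94, np.int64(20)), (36, 97, np.int64(23)), (39, 102, np.int64(23)), (42, 102, np.int64(21)), (45, 103, np.int64(20)), (48, 103, np.int64(22)), (51, 93, np.int64(16)), (54, 95, np.int64(24)), (57, 95, np.int64(20)), (60, 95, np.int64(21)), (63, 77, np.int64(7)), (66, 30, np.int64(19)), (69, 33, np.int64(21)), (72, 78, np.int64(41)), (75, 97, np.int64(20)), (78, 97, np.int64(20)), (81, 97, np.int64(21)), (84, 97, np.int64(21)), (87, 97, np.int64(20)), (90, 97, np.int64(21)), (93, 96, np.int64(20)), (96, 97, np.int64(21)), (99, 97, np.int64(21)), (102, 95, np.int64(8)), (108, 29, np.int64(15)), (111, 30, np.int64(19)), (114, 30, np.int64(19)), (117, 30, np.int64(19)), (120, 30, np.int64(18)), (123, 29, np.int64(15)), (126, 31, np.int64(18)), (129, 28, np.int64(19)), (132, 29, np.int64(22)), (135, 31, np.int64(20)), (138, 30, np.int64(16)), (141, 29, np.int64(19)), (144, 30, np.int64(18)), (147, 29, np.int64(18
[... 998 characters left out ...]
1, 31, np.int64(16)), (114, 30, np.int64(17)), (117, 31, np.int64(16)), (120, 31, np.int64(16)), (123, 31, np.int64(20)), (126, 30, np.int64(17)), (129, 30, np.int64(17)), (132, 29, np.int64(17)), (135, 31, np.int64(20)), (138, 30, np.int64(17)), (141, 31, np.int64(17)), (144, 31, np.int64(15)), (147, 31, np.int64(11))]
   stop side [(-139, 101), (-136, 101), (-133, 102), (-130, 104), (-127, 105), (-124, 104), (-121, 105), (-118, 104), (-115, 100), (-112, 97), (-109, 97), (-106, 95), (-103, 95), (-100, 96), (-97, 96), (-94, 96), (-91, 96), (-88, 95), (-85, 104), (-82, 104), (-79, 105), (-76, 104), (-73, 104), (-70, 105), (-67, 105), (-64, 105), (-61, 105), (-58, 105), (-55, 103), (-52, 102)]
```

```bash
python3 - <<'E'
from h import *
for nm in('top','scene'):
    d0=np.load(nm+'0.npy'); im,d1=imaging.read_camera(nm)
    for tag,d in(('start',d0),('now',d1)):
        q=cloud(nm,d).reshape(-1,3); yv=np.array([.0394,.9992]); r=q[:,:2]-[.6007,-.1452]; y=r@yv*1000-130; x=r@[.9992,-.0394]*1000; z=q[:,2]*1000
        off=-102.5 if tag=='start' else 0   # where the carriage is expected
        s=(abs(x)<22)&(z>88)&(z<101)
        yc=y-off
        c=s&(yc>66)&(yc<112); p=s&(yc>50)&(yc<68.5)
        if tag=='start': 
            ys=np.sort(y[s&(y>-70)&(y<20)]); h,e=np.histogram(ys,np.arange(-70,20,2)); print(nm,tag,list(zip(e[:-1].astype(int),h)))
        else:
            ys=y[s&(y>45)&(y<115)]; h,e=np.histogram(ys,np.arange(45,117,2)); print(nm,tag,list(zip(e[:-1].astype(int),h)))
E
```

```text
top start [(np.int64(-70), np.int64(0)), (np.int64(-68), np.int64(0)), (np.int64(-66), np.int64(0)), (np.int64(-64), np.int64(0)), (np.int64(-62), np.int64(0)), (np.int64(-60), np.int64(0)), (np.int64(-58), np.int64(0)), (np.int64(-56), np.int64(0)), (np.int64(-54), np.int64(0)), (np.int64(-52), np.int64(0)), (np.int64(-50), np.int64(13)), (np.int64(-48), np.int64(13)), (np.int64(-46), np.int64(14)), (np.int64(-44), np.int64(13)), (np.int64(-42), np.int64(14)), (np.int64(-40), np.int64(16)), (np.int64(-38), np.int64(1)), (np.int64(-36), np.int64(0)), (np.int64(-34), np.int64(0)), (np.int64(-32), np.int64(0)), (np.int64(-30), np.int64(0)), (np.int64(-28), np.int64(0)), (np.int64(-26), np.int64(0)), (np.int64(-24), np.int64(0)), (np.int64(-22), np.int64(11)), (np.int64(-20), np.int64(11)), (np.int64(-18), np.int64(14)), (np.int64(-16), np.int64(12)), (np.int64(-14), np.int64(12)), (np.int64(-12), np.int64(14)), (np.int64(-10), np.int64(10)), (np.int64(-8), np.int64(14)), (np.int64(-6), np.int64(14)), (np.int64(-4), np.int64(11)), (np.int64(-2), np.int64(13)), (np.int64(0), np.int64(13)
[... 2962 characters left out ...]
), np.int64(0)), (np.int64(69), np.int64(0)), (np.int64(71), np.int64(2)), (np.int64(73), np.int64(6)), (np.int64(75), np.int64(12)), (np.int64(77), np.int64(12)), (np.int64(79), np.int64(9)), (np.int64(81), np.int64(9)), (np.int64(83), np.int64(14)), (np.int64(85), np.int64(13)), (np.int64(87), np.int64(11)), (np.int64(89), np.int64(9)), (np.int64(91), np.int64(13)), (np.int64(93), np.int64(9)), (np.int64(95), np.int64(11)), (np.int64(97), np.int64(14)), (np.int64(99), np.int64(14)), (np.int64(101), np.int64(25)), (np.int64(103), np.int64(9)), (np.int64(105), np.int64(0)), (np.int64(107), np.int64(0)), (np.int64(109), np.int64(0)), (np.int64(111), np.int64(0)), (np.int64(113), np.int64(0))]
```

Against the start picture the carriage-to-pad distance shrank by 6 mm in both views. The pad front now sits at y' ≈ 50, which is the 180 mm stack tight to the stop. About 19° more brings it to about halfway and shows whether the stack still slides.

```bash
python3 -m handwheel '[-0.023,0.13,0,0,0,0,0,0,0,0,0,0,0,0,0,0,0,0]'
cat > edge.py <<'E'
from h import *
for nm in('top','scene'):
    im,d=imaging.read_camera(nm); q=cloud(nm,d).reshape(-1,3); yv=np.array([.0394,.9992]); r=q[:,:2]-[.6007,-.1452]; y=r@yv*1000-130; x=r@[.9992,-.0394]*1000; z=q[:,2]*1000
    s=(abs(x)<22)&(z>88)&(z<101)
    b=lambda lo,hi:np.percentile(y[s&(y>lo)&(y<hi)],97)
    print(nm,'pad back',b(53,66.5),'carriage back',b(80,115),'dist',b(80,115)-b(53,66.5))
E
python3 edge.py
```

```text
time: 39.15
eef_pos: [0.5573, 0.1962, 0.1565]
tcp_rot: [0.721, 0.693, 0.0, 0.001]
contact_force: [-0.8, -0.1, 7.6]
opening: 0.291
finger_force: 42.6
top pad back 61.25225460373737 carriage back 99.19530416020379 dist 37.94304955646642
scene pad back 62.6067317685785 carriage back 101.2299655033962 dist 38.6232337348177
```

```bash
python3 -m handwheel '[0,0,0,0,0,0,0,0,0,0,0,0,0,0,0,0,0,0,0,0,0.15,0,0,0,0,0,0.25,0,0,0]' 0.8
python3 -m handwheel '[0,0,0.2,0,0,0,-0.2,0,0.1,0,0,0,-0.25,0,0,0,0,0,-0.2,0,0,0,0,0,0,0,0,0,0,0]'
python3 -m handwheel '[0,0,0,0,0,0,0,0,0,0,0,0,0,0,0,0,0,0]'
python3 edge.py; python3 st.py f
python3 - <<'E'
import cv2
cv2.imwrite('pics/cr_f.png',cv2.resize(cv2.imread('pics/scene_f.png')[165:315,240:470],None,fx=3.4,fy=3.4,interpolation=cv2.INTER_CUBIC))
E
```

```text
time: 39.67
eef_pos: [0.5525, 0.1955, 0.2086]
tcp_rot: [0.722, 0.692, -0.006, -0.004]
contact_force: [0.7, -0.2, -0.4]
opening: 0.8
finger_force: 0.0
time: 40.08
eef_pos: [0.4536, 0.1965, 0.2579]
tcp_rot: [0.721, 0.693, -0.002, -0.002]
contact_force: [-0.3, 0.9, -0.2]
opening: 0.798
finger_force: 0.0
time: 40.33
eef_pos: [0.4595, 0.1964, 0.2595]
tcp_rot: [0.722, 0.692, -0.0, 0.0]
contact_force: [-0.0, -0.0, 0.0]
opening: 0.799
finger_force: 0.0
top pad back 61.3214425817835 carriage back 99.41591756874816 dist 38.094474986964656
scene pad back 63.068867594332026 carriage back 100.98629065612906 dist 37.91742306179703
top bed mould x,y [ -1.  -33.5] size [189.  62.] ang 90.0 z 102.93346030289113
top bed mould x,y [ 0.  77.5] size [15. 62.] ang 90.0 z 97.04107528608091
scene bed mould x,y [  0.1 -32.6] size [191.5  64.8] ang 89.1 z 103.49465046484194
scene bed mould x,y [ 3.  77.5] size [66. 15.] ang -0.0 z 97.24403795917743
```

View pics/cr_f.png

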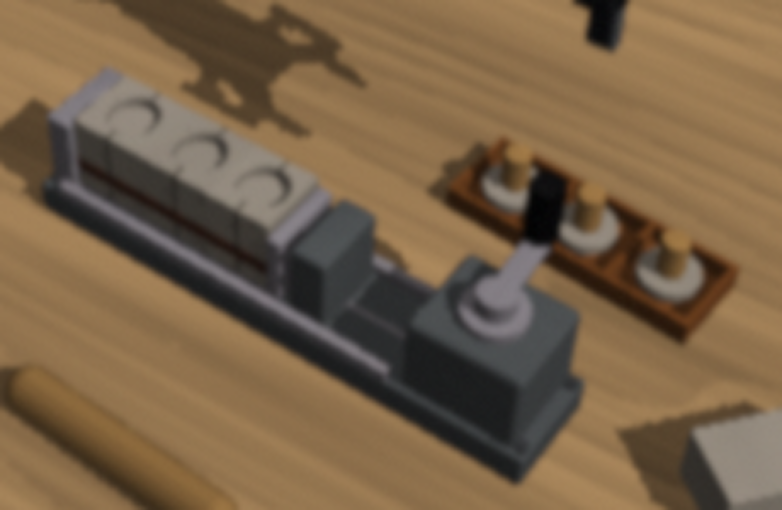

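The picture shows the stack tight between the backstop (80,120) and the pad (300,220). The covers are flat in their pockets at (517,170), (590,215) and (673,258), and the hand is clear. I'm handing it in.

```bash
python3 -c "
from plant import ctrl
print(ctrl.sign_off())"
```

```text
the job is handed in; nothing more can be done
None
```

The job is handed in: three covers flat in the holder, and three moulds clamped tight against the backstop with the sprung pad pushed in about 8 mm by camera measurement; no verdict came back.

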